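Assemble and stock the counter rack

TASK

Put the counter rack together and stock it. Hook one steel arm into the top two slots of each upright, pushed in and then pressed down until it is fully seated; lay the wooden shelf squarely and centrally across both arms and stand every loose spice jar upright on it. Load the foil roll into the rack's roll holder, with the sliding centre pushed fully home so that the roll is held between the two cones clear of its rests, and leave the other things on the worktop alone.

Things in the scene. Friction and masses are not known exactly. Their poses are not given: they have to be found in the camera images.
- rack: Fixed counter rack, wooden base 260 (x) x 300 (y) x 16 mm. Origin: centre of the base's underside; x points to its back, y to its left, z up. At the back stand two steel uprights (40 mm wide, tops at 180 mm height, 140 mm between centre lines, open between and behind). Along the front: roll holder with a fixed cone at the right, a sliding one (tailstock) at the left, two V rests between.
- upright_left (a point): On the left upright's front face (85 mm behind the rack's origin), on its centre line, at the lower edge of its top slot, 151 mm above the worktop; axes as the rack's. Each upright is 4 mm sheet with a column of four slots, 13 mm wide, 19 mm high, 26 mm apart centre to centre; the top two take an arm.
- upright_right (a point): The same point on the right upright.
- bracket_a: Loose steel shelf arm, one of two alike, standing on its underside; 106 long (x) x 28 wide x 42 mm high, 0.16 kg. Origin: centre of the underside; x points to its hook end. Tip at x = -56, face of the end plate (30 wide, 46 high) at x = +50 mm. The shelf's seat is its top, z = 42, between a front lip (x = -50) and a back step (x = +18), both 8 mm high; grip it there across the 28 mm.
- bracket_a_hook (a point): On bracket_a's end plate face (x = 50), at z = 35 mm: the underside of its upper hook's neck. Two hook tabs 7 mm wide, 26 mm apart in height, stand out 10 mm; each has a neck 6 mm high and a lip reaching 7 mm lower at its end. Both enter the slots with this point about 10 mm above upright_left or _right, end plate pushed flat on the face, then go down until this point meets that one.
- bracket_b: The second shelf arm, identical to bracket_a; either arm fits either upright.
- bracket_b_hook (a point): The same point on bracket_b. A seated arm droops by about 0.04 rad.
- shelf: Loose wooden shelf board 60 (x) x 200 (y) x 14 mm, 0.16 kg, same both ways round. Origin: centre of its underside. On the rack it lies lengthwise across both arms, in their 68 mm seats between lip and step, midway between the uprights: its centre about 66 mm in front of the upright faces, its underside about 155 mm above the worktop.
- foil_roll: Loose roll of kitchen foil: tube 44 mm in diameter, 128 mm long between white hexagonal end plugs (50 mm across flats, 16 mm thick), 160 mm in all, 0.24 kg; lies on the plugs' flats. Origin: middle of its axis; y along the axis; either way round. Each end has a hexagonal socket, 26 mm across flats, 16 mm deep.
- roll_axis (a point): Where the middle of the loaded roll is: on the line between the cones, 80 mm above the worktop, axes as the rack's, y along the line. Two V rests (10 mm wide, at y = -22 and +56 mm) first take the roll, by its tube, 3 mm lower. The tailstock pushed home drives the roll along onto the fixed cone, and the cones lift it off the rests.
- tailstock (a joint): Tailstock position in m, 0 to 0.060, growing as it is drawn out to the left (+y of the rack); stays where left (friction 3 N). With the roll held it stops at about 0.006; the last bit takes up to 18 N. Cones: 18 mm long, 12 mm at the tip. Fully out their tips are 186 mm apart; a roll laid with its middle 27 mm left (+y) of roll_axis is then 13 mm clear of each.
- tail_grip (a point): On the upright fin of the tailstock, to be gripped from above: 12 mm thick (x of the rack), 26 mm long (y), top 14 mm above this point, block below it (40 x 30 mm) 25 mm under this point.
- spice_1: Spice jar with a red cap, 45 mm across, 108 mm tall. Origin: centre of its underside. One to three of the spice jars are present.
- spice_2: Spice jar with an orange-red cap, 44 mm across, 98 mm tall. Origin: centre of its underside.
- spice_3: Spice jar like spice_1, 45 mm across, 108 mm tall. Origin: centre of its underside.
- mug: Bystander: white mug with spots, 85 x 121 x 99 mm. Leave alone.
- tape: Bystander: roll of tape lying flat, 103 x 101 x 25 mm. Leave alone.
- tin_fish: Bystander: flat tin, 87 mm across, 40 mm tall. Leave alone.
- kitchen_timer: Bystander: round white kitchen timer, 65 mm across, 52 mm tall. Leave alone.
- matches: Bystander: matchbox, 56 x 47 x 15 mm. Leave alone.

How it is judged:
On the way, in this order (a step that is already met when the one before it is completed fails the run):
1. both arms are hooked into the top slots ((((x of bracket_a_hook in the frame of upright_left between -0.004 and 0.003 m and y of bracket_a_hook in the frame of upright_left between -0.005 and 0.005 m and z of bracket_a_hook in the frame of upright_left between -0.003 and 0.0035 m and angle between the x axis of bracket_a and the x axis of rack, either way round below 0.12 rad and angle between bracket_a's own z axis and vertical below 0.12 rad) and (x of bracket_b_hook in the frame of upright_right between -0.004 and 0.003 m and y of bracket_b_hook in the frame of upright_right between -0.005 and 0.005 m and z of bracket_b_hook in the frame of upright_right between -0.003 and 0.0035 m and angle between the x axis of bracket_b and the x axis of rack, either way round below 0.12 rad and angle between bracket_b's own z axis and vertical below 0.12 rad)) or ((x of bracket_b_hook in the frame of upright_left between -0.004 and 0.003 m and y of bracket_b_hook in the frame of upright_left between -0.005 and 0.005 m and z of bracket_b_hook in the frame of upright_left between -0.003 and 0.0035 m and angle between the x axis of bracket_b and the x axis of rack, either way round below 0.12 rad and angle between bracket_b's own z axis and vertical below 0.12 rad) and (x of bracket_a_hook in the frame of upright_right between -0.004 and 0.003 m and y of bracket_a_hook in the frame of upright_right between -0.005 and 0.005 m and z of bracket_a_hook in the frame of upright_right between -0.003 and 0.0035 m and angle between the x axis of bracket_a and the x axis of rack, either way round below 0.12 rad and angle between bracket_a's own z axis and vertical below 0.12 rad)))), for 0.2 s.
2. the shelf lies on both arms (x of shelf in the frame of upright_left between -0.078 and -0.052 m and y of shelf in the frame of upright_left between -0.088 and -0.052 m and z of shelf in the frame of upright_left between 0.001 and 0.013 m and angle between shelf's own z axis and vertical below 0.09 rad and angle between the y axis of shelf and the y axis of rack, either way round below 0.1 rad), for 0.2 s.
At the end, for the whole second after the job is handed in: Arms seated in the top two slots (within 4 mm, level within 0.12 rad); shelf level on both, within 18 mm of central; all jars present upright and at rest on it, within 22 mm of its middle line; roll within 3 mm of the cones' line and at most 1.8 mm low, tailstock at 0.011 m or less (all of step 2 and (((x of bracket_a_hook in the frame of upright_left between -0.004 and 0.003 m and y of bracket_a_hook in the frame of upright_left between -0.005 and 0.005 m and z of bracket_a_hook in the frame of upright_left between -0.003 and 0.0035 m and angle between the x axis of bracket_a and the x axis of rack, either way round below 0.12 rad and angle between bracket_a's own z axis and vertical below 0.12 rad) and (x of bracket_b_hook in the frame of upright_right between -0.004 and 0.003 m and y of bracket_b_hook in the frame of upright_right between -0.005 and 0.005 m and z of bracket_b_hook in the frame of upright_right between -0.003 and 0.0035 m and angle between the x axis of bracket_b and the x axis of rack, either way round below 0.12 rad and angle between bracket_b's own z axis and vertical below 0.12 rad)) or ((x of bracket_b_hook in the frame of upright_left between -0.004 and 0.003 m and y of bracket_b_hook in the frame of upright_left between -0.005 and 0.005 m and z of bracket_b_hook in the frame of upright_left between -0.003 and 0.0035 m and angle between the x axis of bracket_b and the x axis of rack, either way round below 0.12 rad and angle between bracket_b's own z axis and vertical below 0.12 rad) and (x of bracket_a_hook in the frame of upright_right between -0.004 and 0.003 m and y of bracket_a_hook in the frame of upright_right between -0.005 and 0.005 m and z of bracket_a_hook in the frame of upright_right between -0.003 and 0.0035 m and angle between the x axis of bracket_a and the x axis of rack, either way round below 0.12 rad and angle between bracket_a's own z axis and vertical below 0.12 rad))) and x of foil_roll in the frame of roll_axis between -0.003 and 0.003 m and y of foil_roll in the frame of roll_axis between -0.005 and 0.005 m and z of foil_roll in the frame of roll_axis between -0.0018 and 0.003 m and value of joint tailstock below 0.011 m and angle between the y axis of foil_roll and the y axis of rack, either way round below 0.04 rad and x of spice_1 in the frame of shelf between -0.022 and 0.022 m and y of spice_1 in the frame of shelf between -0.095 and 0.095 m and z of spice_1 in the frame of shelf between 0.01 and 0.018 m and angle between each of spice_1, spice_2, spice_3's own z axis and vertical below 0.12 rad and linear speed of each of spice_1, spice_2, spice_3 below 0.03 m/s and x of spice_2 in the frame of shelf between -0.022 and 0.022 m and y of spice_2 in the frame of shelf between -0.095 and 0.095 m and z of spice_2 in the frame of shelf between 0.01 and 0.018 m and x of spice_3 in the frame of shelf between -0.022 and 0.022 m and y of spice_3 in the frame of shelf between -0.095 and 0.095 m and z of spice_3 in the frame of shelf between 0.01 and 0.018 m); the robot touches nothing.
It fails at once if the spotted mug is pushed more than 5 cm or tipped over (distance of mug from where it was at the start of the episode above 0.05 m or angle between mug's own z axis and vertical above 0.8 rad).
It fails at once if the roll of tape is pushed more than 5 cm or tipped over (distance of tape from where it was at the start of the episode above 0.05 m or angle between tape's own z axis and vertical above 0.8 rad).
It fails at once if the flat tin is pushed more than 5 cm or tipped over (distance of tin_fish from where it was at the start of the episode above 0.05 m or angle between tin_fish's own z axis and vertical above 0.8 rad).
It fails at once if the matchbox is pushed more than 5 cm or tipped over (distance of matches from where it was at the start of the episode above 0.05 m or angle between matches's own z axis and vertical above 0.8 rad).
It fails at once if the timer is pushed more than 5 cm or tipped over (distance of kitchen_timer from where it was at the start of the episode above 0.05 m or angle between kitchen_timer's own z axis and vertical above 0.8 rad).
Of spice_1, spice_2, spice_3 only 1 to 3 are there at a start; the rules pass over those that are not, and their reading is None.
At some moment in a run one of foil_roll, shelf, bracket_a, bracket_b may be knocked a few centimetres aside while the robot is not near it.
It also fails if it takes over 210 s, if anything falls off the work surface, if the arm or the gripper's body presses on something with over 40 N, if the wrist force passes 120 N, or if a joint passes its speed limit or range.

ROBOT

A 7-joint arm with a two-finger parallel gripper is mounted at the origin on a cart in front of the work surface, level with it; the furniture and walls round the work are solid. World frame = base frame: x ahead of the robot, y to its left, z up, the work surface at z = 0. Lengths are in m, angles in rad, forces in N, time in s.
With the tool pointing down it reaches from about 0.4 to 0.875 m from the base axis. Payload 6.5 kg.
Tool frame: the origin (TCP) lies between the finger pads; the fingertips stand 22 mm ahead of it and the grasp point (between the pads) lies 3 mm ahead of it; z points along the fingers, y is the line along which they close (so a half turn about z gives the same grasp; the last joint's range is limited). The gripper opens to 88 mm and grips with 3 to 60 N. Pads are 18 mm wide; open, the fingers measure 123 mm over their backs; the gripper's body (75 mm by 187 mm) begins 45 mm behind the grasp point.
Start: joints at [-1.229, 0.536, -0.004, 1.538, 0.003, 1.067, -0.071], TCP at [0.258, 0.597, 0.261] pointing down, gripper open.
Joint ranges: [-2.7, 2.7], [-0.37, 2.16], [-1.27, 1.26], [0.24, 2.4], [-1.31, 4.45], [0.19, 1.91], [-2.76, 2.76]. Speed limits (rad/s): [2.39, 2.39, 3.14, 3.14, 3.14, 3.14, 3.14].

INTERFACE

Orientations are given as a unit quaternion [w, x, y, z].
In Python, from rig import env gives the robot as it stands.
- The arm moves only by the shell command python3 inch.py 'ROWS' [FORCE]. ROWS is one flat JSON list of numbers that holds 1 to 5 rows one after another, with no inner brackets; each row has 7 numbers: a rotation vector rx, ry, rz in units of 0.2 rad, then dx, dy, dz in units of 5 mm, then the finger opening in m; each row is the pose to reach, as a shift and turn from the pose commanded when the command began, along the tool's axes at that moment; what a row does not reach only later rows make up. A row lasts 1/12 s, in which the tool goes at most 0.0417 m and 0.125 rad, less where a joint would pass 70% of its speed; a pose out of reach is approached as far as the arm can. The fingers move at their own pace and stop on an object; FORCE is the grip in N (left out, the last holds). Time passes only in rows, so rows that do not move let the fingers close. It prints the time, the measured TCP pose, the force, the opening and the grip force at its end. Input that does not fit is refused with a message, and nothing moves.
- env.state(): the state, without advancing time (a new reading comes with each control period).
- env.grab_frame(name): name is "scene" or "top" or "wrist"; returns a dict with "frame" (400x640x3 uint8, red, green, blue), "intrinsics" (3x3 intrinsics, pixels), "distortion" ([k1, k2, p1, p2, k3] as OpenCV has them; the pictures are not rectified), "xyz" and "orientation" of the camera in the world. Camera axes: x right, y down, z forward; pixel columns grow to the right and rows downward; lengths in m; the calibration is good to about 2 mm. A picture is of the moment at which its call begins. There is no depth.
- env.finish_job(): hands the job in; it is judged then, once.
The state is a dict: "t": time; "qpos": joint angles; "joint_vel": joint speeds; "effort": joint torques, N m; "ee_pos": TCP position; "tool_rot": TCP orientation; "force": force on the tool from outside, world axes, zero at the start; "torque": the same for the moment, N m; "width": finger opening in m; "finger_force": force on a finger pad.
Only numpy, scipy, OpenCV 4.12 (cv2) and the standard library are available. Lean on these libraries where they do the work, as an engineer would, in place of code of your own. Each camera call takes 0.05 s, during which the arm holds its last target. There are 200 camera calls.

## Working session

There is one attempt and no reset: what is moved stays moved. The work goes in short steps, Python scripts to look and compute and a shell command to move; the robot and the scene stay as the last step left them, time stands still between calls to the robot, and variables do not carry over. Pictures are saved under pics/ and viewed, at most 14 in all, crops included, and the job is handed in when it is done.

```bash
ls
cat > h.py <<'E'
from rig import env
import cv2, numpy as np
from scipy.spatial.transform import Rotation as R
def Rq(q): return R.from_quat([q[1],q[2],q[3],q[0]]).as_matrix()
def shot(n,f=None):
    g=env.grab_frame(n)
    if f: cv2.imwrite('pics/'+f,g['frame'][:,:,::-1])
    return g
def ray(g,uv):
    p=cv2.undistortPoints(np.array(uv,float).reshape(-1,1,2),np.array(g['intrinsics']),np.array(g['distortion'])).reshape(-1,2)
    d=np.c_[p,np.ones(len(p))]@Rq(g['orientation']).T
    return np.array(g['xyz']),d
def plane(g,uv,z):
    o,d=ray(g,uv); return o+d*((z-o[2])/d[:,2])[:,None]
def tri(g1,a,g2,b):
    o1,d1=ray(g1,[a]);o2,d2=ray(g2,[b]);d1=d1[0];d2=d2[0]
    s=np.linalg.lstsq(np.c_[d1,-d2],o2-o1,rcond=None)[0]
    return (o1+d1*s[0]+o2+d2*s[1])/2, np.linalg.norm(o1+d1*s[0]-o2-d2*s[1])
def proj(g,P):
    M=Rq(g['orientation']).T
    return cv2.projectPoints(np.array(P,float).reshape(-1,3),M,-M@np.array(g['xyz']),np.array(g['intrinsics']),np.array(g['distortion']))[0].reshape(-1,2)
def tool(goal,yaw=None):
    """shift along tool axes from measured pose to world goal; yaw of tool y axis"""
    s=env.state(); T=Rq(s['tool_rot']); return np.round(T.T@(np.array(goal)-s['ee_pos']),4)
E
mkdir -p pics
python3 - <<'E'
from h import *
for n in('scene','top','wrist'):
    g=shot(n,n+'0.png'); print(n,np.round(g['xyz'],3),np.round(Rq(g['orientation']),2).tolist(),np.round(g['intrinsics'],0).tolist())
s=env.state();print(s)
E
```

```text
inch.py
pics
rig.py
scene [0.342 0.969 1.02 ] [[-0.98, -0.14, 0.14], [-0.2, 0.64, -0.74], [0.01, -0.76, -0.65]] [[442.0, 0.0, 319.0], [0.0, 442.0, 199.0], [0.0, 0.0, 1.0]]
top [-0.555 -0.445  1.596] [[0.33, -0.74, 0.59], [-0.94, -0.24, 0.22], [-0.02, -0.63, -0.78]] [[487.0, 0.0, 324.0], [0.0, 487.0, 207.0], [0.0, 0.0, 1.0]]
wrist [0.196 0.622 0.383] [[0.4, 0.89, 0.24], [0.92, -0.38, -0.11], [-0.0, 0.26, -0.96]] [[329.0, 0.0, 318.0], [0.0, 329.0, 194.0], [0.0, 0.0, 1.0]]
{'t': 0.15, 'qpos': array([-1.22918381,  0.53696756, -0.00444107,  1.53857034,  0.00258915,
        1.06729958, -0.07125646]), 'joint_vel': array([ 0.00035167,  0.00044446,  0.00020028, -0.00343029, -0.00011371,
        0.0009544 ,  0.00115874]), 'effort': array([ 1.63295965e-03, -5.71323001e+01,  9.91894752e-01, -2.51829708e+01,
       -5.61580108e-02,  1.50889956e-02,  7.21774154e-05]), 'ee_pos': array([0.25762845, 0.59632056, 0.2600858 ]), 'tool_rot': array([-8.46423679e-05,  2.02490454e-01,  9.79284041e-01, -6.13730441e-04]), 'force': array([ 0.24052641, -0.27593146,  0.12035552]), 'torque': array([ 0.0287753 , -0.00749736,  0.04857565]), 'finger_force': 0.0, 'width': 0.0884339907620449}
```

View pics/scene0.png

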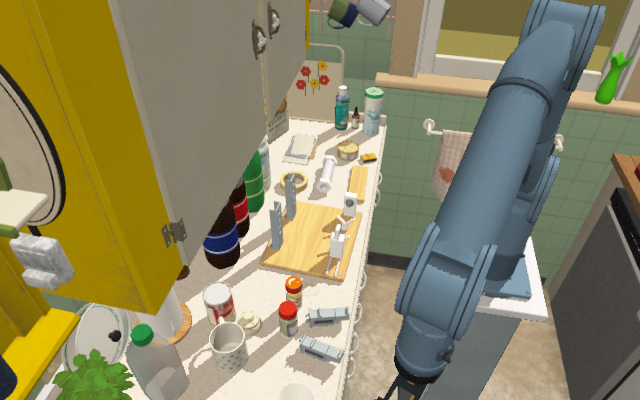

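View pics/top0.png

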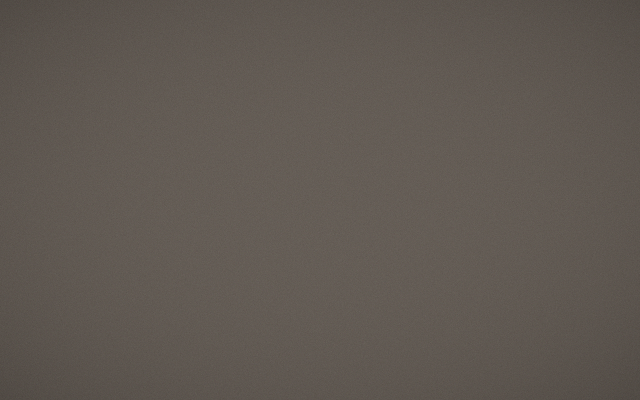

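Scene view: rack at (315,240) with tailstock fin near (337,240), the brackets at (328,316) and (320,350), jars at (293,290) and (288,318), roll at (327,172), shelf at (357,182). The top camera is blocked (uniform grey), so I'll rely on scene + wrist.

Run:
```python
from h import *
g=shot('scene')
for n,uv,z in[('brA',(328,312),.042),('brB',(320,347),.042),('jar1',(288,310),.108),('jar2',(293,282),.098),('roll',(327,172),.025),('shelf',(357,182),.014),('upL',(277,203),.18),('upR',(290,176),.18),('tail',(338,230),.12),('mug',(228,330),.099),('timer',(249,318),.052),('tape',(293,181),.025),('base',(264,262),.016),('base',(334,277),.016),('base',(363,210),.016),('base',(298,202),.016),('yel',(369,157),.01)]:
    print(n,np.round(plane(g,[uv],z)[0],3))
```

```text
(no output)
```

View pics/wrist0.png

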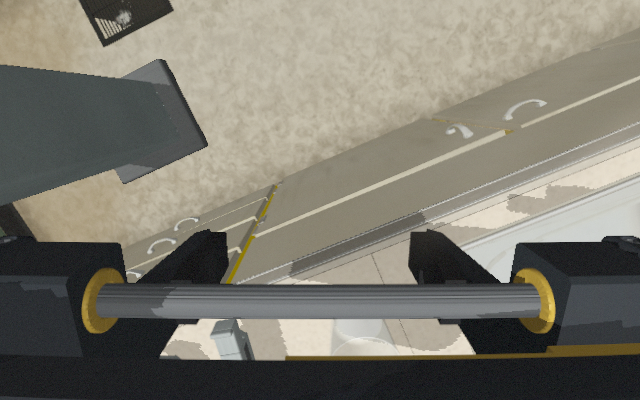

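Wrist picture shows fingers at rows 230+, with a bracket corner at (232,340); the camera's useful area is above row 230 (tool +x side). I'll move over the brackets and turn tool x towards +x world.

The manual's scale: shifts go in units of 5 mm and turns go in units of 0.2 rad. Converting my numbers, -0.1035 m is -20.7, -0.086 m is -17.2, 0.3 rad is 1.5.

```bash
python3 inch.py '[0, 0, 1.5, -7, -6, -3, 0.088, 0, 0, 1.5, -14, -12, -6, 0.088, 0, 0, 1.5, -20.7, -17.2, -8, 0.088, 0, 0, 1.5, -20.7, -17.2, -8, 0.088]'; python3 inch.py '[0, 0, 3, -25, -10, -8, 0.088, 0, 0, 3, -25, -10, -8, 0.088, 0, 0, 3, -25, -10, -8, 0.088, 0, 0, 3, -25, -10, -8, 0.088, 0, 0, 3, -25, -10, -8, 0.088]'
for i in 1 2 3; do python3 inch.py '[0, 0, 3, 0, 0, 0, 0.088, 0, 0, 3, 0, 0, 0, 0.088, 0, 0, 3, 0, 0, 0, 0.088, 0, 0, 3, 0, 0, 0, 0.088, 0, 0, 3, 0, 0, 0, 0.088]'; done
python3 - <<'E'
from h import *
g=shot('wrist','w1.png'); s=env.state();print(s['ee_pos'],np.round(Rq(s['tool_rot']),3),s['qpos'])
E
```

```text
t: 0.53
ee_pos: [0.3228, 0.4719, 0.3022]
tool_rot: [0.001, 0.351, 0.937, -0.0]
force: [0.7, -0.6, -0.6]
width: 0.0881
finger_force: 0.0
t: 0.95
ee_pos: [0.3844, 0.3535, 0.3423]
tool_rot: [0.001, 0.613, 0.79, 0.001]
force: [1.0, 0.6, -0.1]
width: 0.088
finger_force: 0.0
t: 1.37
ee_pos: [0.3809, 0.3577, 0.3406]
tool_rot: [0.0, 0.817, 0.576, -0.0]
force: [0.3, -0.2, -0.2]
width: 0.0879
finger_force: 0.0
t: 1.78
ee_pos: [0.3809, 0.3577, 0.3405]
tool_rot: [0.0, 0.951, 0.309, -0.0]
force: [0.1, 0.2, -0.9]
width: 0.0881
finger_force: 0.0
t: 2.2
ee_pos: [0.3809, 0.3577, 0.3406]
tool_rot: [0.0, 1.0, 0.014, -0.0]
force: [0.5, 1.3, -0.3]
width: 0.0877
finger_force: 0.0
[0.38087826 0.35769026 0.34051312] [[ 1.     0.024 -0.   ]
 [ 0.024 -1.    -0.   ]
 [-0.     0.    -1.   ]] [-1.26136008  0.24955416  0.50908666  1.80309015 -0.13386097  1.12342893
 -2.25410969]
```

View pics/w1.png

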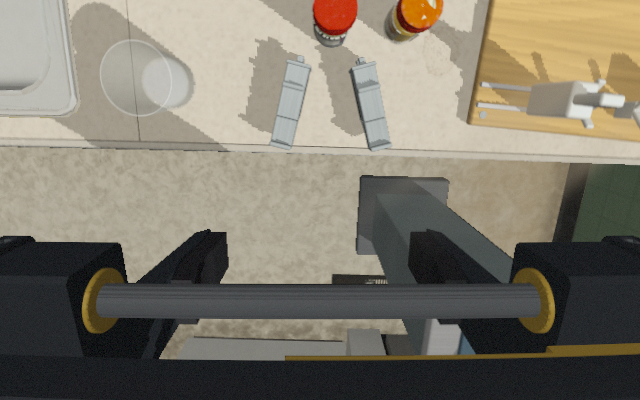

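Wrist view 1: the left bracket runs from hook (301,58) to tip (283,148), the right one from hook (362,60) to tip (380,148), both hook ends at +x; red cap (335,14), orange cap (418,12), rack front-left corner (490,10). A zoom for the bracket edges.

Run:
```python
import cv2
i=cv2.imread('pics/w1.png')[45:160,255:405]; cv2.imwrite('pics/w1c.png',cv2.resize(i,None,fx=5,fy=5,interpolation=cv2.INTER_CUBIC))
```

```text
(no output)
```

View pics/w1c.png

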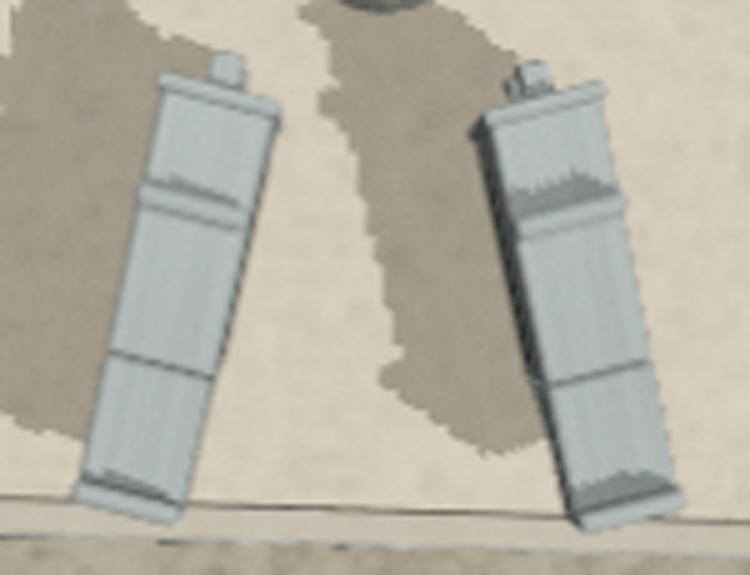

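The left bracket: end-plate top centre at crop (221,93), step (192,205), lip (128,505). The right bracket: plate (546,101), step (570,212), lip (628,508).

Run:
```python
from h import *
g=shot('wrist')
f=lambda p:(255+p[0]/5,45+p[1]/5)
for n,pl,st,lp in[('L',(221,93),(192,205),(128,505)),('R',(546,101),(570,212),(628,508))]:
    a=plane(g,[f(pl)],.046)[0];b=plane(g,[f(st)],.050)[0];c=plane(g,[f(lp)],.050)[0]
    d=a-c; print(n,a.round(4),b.round(4),c.round(4),'len',np.hypot(*d[:2]).round(4),np.hypot(*(b-c)[:2]).round(4),'yaw',np.arctan2(d[1],d[0]).round(3))
    u=d[:2]/np.hypot(*d[:2]); print(' x=-16 pt',(c[:2]+u*(53-16)).round(4),(a[:2]-u*(48.5+16)/1000).round(4), (c[:2]+u*.037).round(4))
h=f
# jars, rack corner
print(plane(g,[(335,12)],.108),plane(g,[(418,12)],.098))
```

```text
L [0.4947 0.3815 0.046 ] [0.4687 0.3879 0.05  ] [0.3961 0.4035 0.05  ] len 0.1011 0.0742 yaw -0.22
 x=-16 pt [36.5018 -7.6822] [0.4318 0.3956] [0.4322 0.3955]
R [0.495  0.3036 0.046 ] [0.4694 0.2969 0.05  ] [0.3986 0.2777 0.05  ] len 0.0998 0.0734 yaw 0.263
 x=-16 pt [36.1276  9.8921] [0.4327 0.2868] [0.4343 0.2873]
[[0.53701303 0.34328716 0.108     ]] [[0.54216407 0.25858069 0.098     ]]
```

```bash
for i in 1 2; do python3 inch.py '[0, 0, 0, 2.4, 7.2, -0.8, 0.088, 0, 0, 0, 4.8, 14.4, -1.6, 0.088, 0, 0, 0, 7.2, 21.6, -2, 0.088, 0, 0, 0, 9.6, 28.8, -2, 0.088, 0, 0, 0, 12, 35.8, -2, 0.088]' | head -2; done
python3 inch.py '[0, 0, 0, 0, 0, 0, 0.088]' | head -2
python3 - <<'E'
from h import *
import pickle
g=shot('wrist','w2.png'); pickle.dump(g,open('w2.pkl','wb')); s=env.state();print(s['ee_pos'],s['qpos'].round(2))
E
```

```text
t: 2.72
ee_pos: [0.4475, 0.1789, 0.351]
t: 3.13
ee_pos: [0.5136, 0.0021, 0.361]
t: 3.22
ee_pos: [0.5145, -0.0041, 0.3614]
[ 5.13797262e-01 -4.19129851e-04  3.60976236e-01] [-0.71  0.24  0.75  1.8  -0.17  1.17 -1.45]
```

View pics/w2.png

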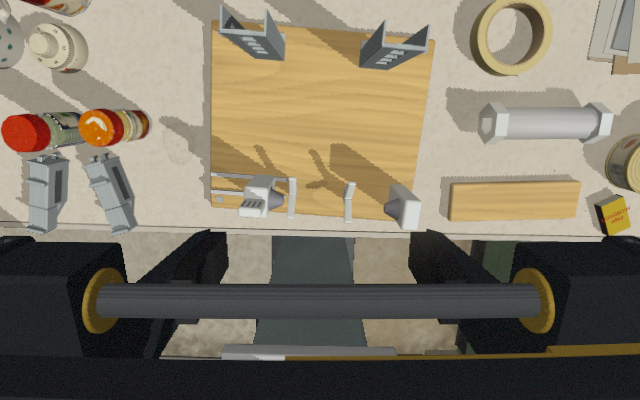

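Wrist view 2: base corners near (212,22), (434,40), (414,222), (210,208); uprights at (250,30) and (395,45); tailstock at (262,195), fixed cone at (400,205); roll (545,123), shelf (515,200), and two jars only. Zoom on uprights and holder.

Run:
```python
import cv2,numpy as np
i=cv2.imread('pics/w2.png'); a=i[0:75,205:440]; b=i[155:230,205:440]
cv2.imwrite('pics/w2c.png',cv2.resize(np.vstack([a,b]),None,fx=3.4,fy=3.4,interpolation=cv2.INTER_CUBIC))
```

```text
(no output)
```

View pics/w2c.png

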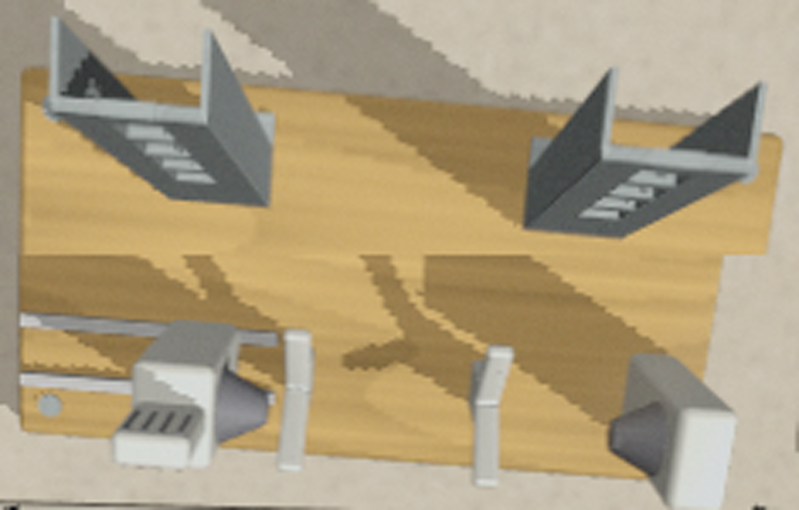

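```bash
cat > m.py <<'E'
from h import *
import pickle
g=pickle.load(open('w2.pkl','rb'))
T=lambda x,y:(205+x/3.4,y/3.4); B=lambda x,y:(205+x/3.4,155+(y-255)/3.4)
p=plane(g,[T(48,113),T(208,123),T(603,161),T(754,175)],.18)[:,:2]
print('widths',np.linalg.norm(p[1]-p[0]),np.linalg.norm(p[3]-p[2]))
L=(p[0]+p[1])/2;Rr=(p[2]+p[3])/2;d=L-Rr
print('L',L,'R',Rr,'dist',np.linalg.norm(d),'yaw',np.arctan2(-d[0],d[1]))
c=plane(g,[(212,22),(434,40),(414,222),(210,208)],.016)[:,:2]
print('base',c,[np.linalg.norm(c[i]-c[i-1]) for i in range(4)],'mean',c.mean(0))
d=c[0]-c[1];print('yaw',np.arctan2(-d[0],d[1]),np.arctan2(-(c[3]-c[2])[0],(c[3]-c[2])[1]))
yaw=np.arctan2(-d[0],d[1])
t=plane(g,[B(272,398),B(612,437)],.080)[:,:2];print('tips',t,np.linalg.norm(t[0]-t[1]))
print('fin',plane(g,[B(153,450)],.14),plane(g,[B(153,450)],.12))
E
python3 m.py
```

```text
widths 0.04042831845382083 0.03906042065724174
L [0.6386443 0.0619363] R [ 0.63100695 -0.07811155] dist 0.14025593598740313 yaw -0.05447990074899384
base [[ 0.68355362  0.13690157]
 [ 0.67037117 -0.15649883]
 [ 0.41400435 -0.15593307]
 [ 0.42770421  0.15279967]] [np.float64(0.25634287770688413), np.float64(0.29369639183438495), np.float64(0.2563674372412824), np.float64(0.3090365555213249)] mean [ 0.54890834 -0.00568266]
yaw -0.04489972076903602 -0.04434539577445294
tips [[ 0.46630203  0.03423184]
 [ 0.45447521 -0.0952984 ]] 0.13006904717408482
fin [[0.46480116 0.06736663 0.14      ]] [[0.45798914 0.07146193 0.12      ]]
```

```bash
cat >> h.py <<'E'
def go(goal,yaw):
    """tool-axis shift (from measured pose) and turn to reach world TCP goal with tool x at yaw, tool down"""
    s=env.state(); T=Rq(s['tool_rot']); y=np.arctan2(T[1,0],T[0,0])
    Td=np.c_[[np.cos(yaw),np.sin(yaw),0],[np.sin(yaw),-np.cos(yaw),0],[0,0,-1]]
    print('pos',s['ee_pos'].round(4),'yaw',y.round(4),'w',round(s['width'],4),'F',s['force'].round(1)); print('rot',R.from_matrix(T.T@Td).as_rotvec().round(4),'shift',(T.T@(np.array(goal)-s['ee_pos'])).round(4))
E
python3 inch.py '[0, 0, 0.625, -1.8, -8, 0, 0.06, 0, 0, 1.22, -3.6, -16, 0, 0.06, 0, 0, 1.22, -5.4, -24, 2, 0.06, 0, 0, 1.22, -7.2, -32, 4, 0.06, 0, 0, 1.22, -9, -40, 6, 0.06]' | head -2
python3 - <<'E'
from h import *
go((.4318,.3955,.13),-.22)
E
```

```text
t: 3.68
ee_pos: [0.4633, 0.1928, 0.3337]
pos [0.4633 0.1928 0.3337] yaw -0.2054 w 0.0602 F [ 0.7 -0.7 -0.7]
rot [-0.0014  0.0001  0.0146] shift [-0.0721 -0.1918  0.204 ]
```

In the tool's units: -0.185 m is -37, -0.148 m is -29.6.

```bash
python3 inch.py '[0, 0, 0, -2.8, -7.4, 4, 0.06, 0, 0, 0, -5.6, -14.8, 8, 0.06, 0, 0, 0, -8.4, -22.2, 12, 0.06, 0, 0, 0, -11.2, -29.6, 16, 0.06, 0, 0, 0, -14, -37, 20, 0.06]' | head -2
python3 inch.py '[0, 0, 0, 0, 0, 8, 0.06, 0, 0, 0, 0, 0, 16, 0.06, 0, 0, 0, 0, 0, 20, 0.06, 0, 0, 0, 0, 0, 20, 0.06]' | head -2
python3 - <<'E'
from h import *
go((.4318,.3955,.03),-.22)
g=shot('wrist','w3.png')
a=g['frame']
E
```

```text
t: 4.1
ee_pos: [0.4346, 0.3765, 0.2387]
t: 4.43
ee_pos: [0.4324, 0.3728, 0.1351]
pos [0.4324 0.3728 0.1351] yaw -0.2049 w 0.06 F [-0.7 -0.3  0.3]
rot [0.0071 0.0057 0.0151] shift [-0.0046 -0.0228  0.105 ]
```

View pics/w3.png

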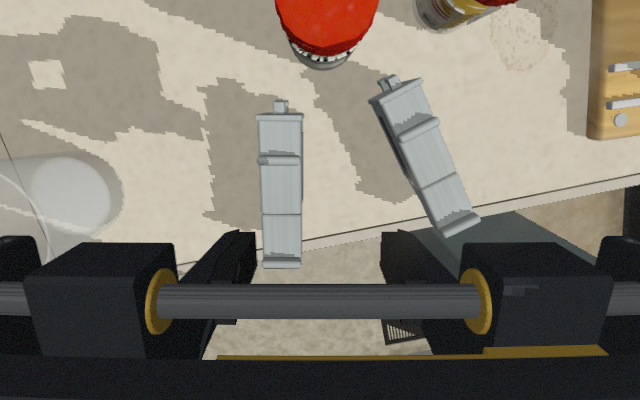

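Wrist view 3: the left bracket stands aligned with the tool, end plate at (280,118), lip at (282,263), about 40 px left of centre — matches the 23 mm shift left to go.

In the tool's units: 0.07 m is 14, 0.03 m is 6, 0.015 rad is 0.075.

```bash
python3 inch.py '[0, 0, 0.075, -0.8, -4.56, 0, 0.06, 0, 0, 0.075, -0.8, -4.56, 6, 0.06, 0, 0, 0.075, -0.8, -4.56, 14, 0.06, 0, 0, 0.075, -0.8, -4.56, 14, 0.06, 0, 0, 0.075, -0.8, -4.56, 14, 0.06]' | head -2
python3 - <<'E'
from h import *
go((.4318,.3955,.03),-.22)
g=shot('wrist','x.png')
print(plane(g,[(319,120),(319,260)],.048))
E
```

```text
t: 4.9
ee_pos: [0.437, 0.3965, 0.0705]
pos [0.437  0.3965 0.0705] yaw -0.224 w 0.0603 F [-0.1 -0.4 -0.2]
rot [ 0.0012  0.0011 -0.004 ] shift [-0.0048  0.0021  0.0405]
[[0.49653963 0.38106278 0.048     ]
 [0.43135198 0.39577535 0.048     ]]
```

```bash
python3 inch.py '[0, 0, 0, -0.8, 0.4, 4, 0.06, 0, 0, 0, -0.8, 0.4, 8, 0.06, 0, 0, 0, -0.8, 0.4, 8, 0.06]' | head -2
python3 inch.py '[0, 0, 0, 0, 0, 0, 0.02, 0, 0, 0, 0, 0, 0, 0.02, 0, 0, 0, 0, 0, 0, 0.02, 0, 0, 0, 0, 0, 0, 0.02, 0, 0, 0, 0, 0, 0, 0.02]' 30
python3 inch.py '[0, 0, 0, 0, 0, -6, 0.02, 0, 0, 0, 0, 0, -14, 0.02, 0, 0, 0, 0, 0, -22, 0.02, 0, 0, 0, 0, 0, -30, 0.02, 0, 0, 0, 0, 0, -38, 0.02]'
python3 - <<'E'
from h import *
ux,uy=np.cos(-.05),np.sin(-.05)
L=np.array([.6386,.0619]); e=np.array([ux,uy])
print(L-e*.066-e*.03)
go([*(L-e*.066-e*.035),.22],-.05)
E
```

```text
t: 5.2
ee_pos: [0.4329, 0.3956, 0.0304]
t: 5.62
ee_pos: [0.4338, 0.3963, 0.031]
tool_rot: [-0.001, 0.994, -0.112, 0.001]
force: [-0.7, 2.3, 1.7]
width: 0.0286
finger_force: 0.9
t: 6.03
ee_pos: [0.4327, 0.3948, 0.2217]
tool_rot: [0.0, 0.994, -0.113, -0.0]
force: [0.3, 0.1, -1.7]
width: 0.0281
finger_force: 29.7
[0.54271998 0.066698  ]
pos [0.4327 0.3948 0.2217] yaw -0.2255 w 0.0281 F [ 0.3  0.1 -1.7]
rot [ 0.0007  0.0004 -0.1755] shift [0.1756 0.2961 0.0019]
```

In the tool's units: 0.165 m is 33, 0.135 m is 27, -0.176 rad is -0.88.

```bash
python3 inch.py '[0, 0, -0.5, 4, 6.8, 0, 0.02, 0, 0, -0.88, 8, 13.6, 0, 0.02, 0, 0, -0.88, 12, 20.2, 0, 0.02, 0, 0, -0.88, 16, 27, 0, 0.02, 0, 0, -0.88, 19.6, 33, 0, 0.02]' | head -2
python3 - <<'E'
from h import *
go([.538,.067,.22],-.05)
E
```

```text
t: 6.45
ee_pos: [0.492, 0.21, 0.2202]
pos [0.492  0.21   0.2202] yaw -0.0501 w 0.0277 F [ 1.  -0.8 -0.7]
rot [ 0.0002  0.     -0.0001] shift [0.0532 0.1405 0.0002]
```

In the tool's units: 0.134 m is 26.8, 0.102 m is 20.4.

```bash
python3 inch.py '[0, 0, 0, 2.6, 6.8, 0, 0.02, 0, 0, 0, 5.2, 13.6, 0, 0.02, 0, 0, 0, 8, 20.4, 0, 0.02, 0, 0, 0, 10, 26.8, 0, 0.02, 0, 0, 0, 10, 26.8, 0, 0.02]' | head -2
python3 - <<'E'
from h import *
go([.538,.067,.156],-.05)
g=shot('wrist','w4.png')
E
```

```text
t: 6.87
ee_pos: [0.5364, 0.0677, 0.2207]
pos [0.5364 0.0677 0.2207] yaw -0.0597 w 0.0274 F [ 0.2 -0.5 -1.2]
rot [ 0.0039 -0.0021 -0.0097] shift [0.0015 0.0004 0.0647]
```

View pics/w4.png

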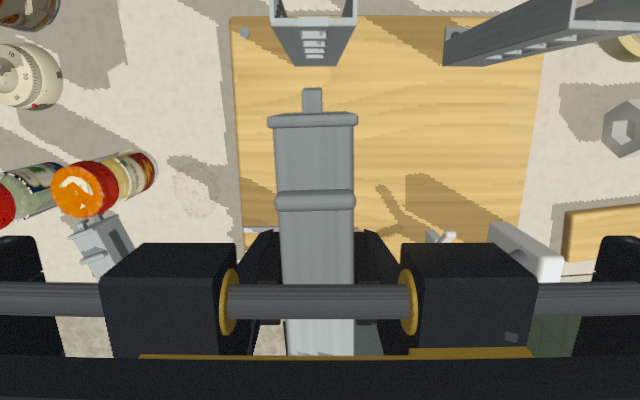

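Wrist view 4: bracket held, end plate spans u 267–358 at v 120, hook at (312,97); left upright's slots at (314,30–56), foot edge u 295–338 at v 66. Checking lateral offset.

Run:
```python
from h import *
g=shot('wrist'); s=env.state(); z0=s['ee_pos'][2]-.031
e=np.array([np.cos(.05),-np.sin(.05)]); n=np.array([.05,.9988]); L=np.array([.6386,.0619])
f=lambda q:((q[:2]-L)@e,(q[:2]-L)@n)
for nm,uv,z in[('plate',(312.5,120),z0+.046),('hooktop',(312,97),z0+.041),('step',(314,200),z0+.05),('slot4',(314,56),.0825),('slot top?',(314,32),.1605),('foot',(316.5,66),.016)]:
    print(nm,np.round(f(plane(g,[uv],z)[0]),4))
i=g['frame'][:70,250:380]; m=cv2.cvtColor(i,cv2.COLOR_RGB2GRAY)
for v in range(20,68,4): print(v,''.join('%4d'%x for x in m[v,18:112:3]))
T=Rq(s['tool_rot']);print(T.round(3), f(s['ee_pos']))
```

```text
plate [-0.0403  0.0045]
hooktop [-0.033   0.0047]
step [-0.0661  0.0042]
slot4 [-0.0007  0.0052]
slot top? [0.0007 0.0044]
foot [-0.0007  0.0036]
20  132 134 135 134 175 188 188 190 187 188 191 187 192 195 196 197 197 195 196 197 197 198 196 192 190 187 189 189 188 190 188 189
24  139 140 138 137 114 101 102 101 101 103 100 101 104 109 105 101 106 101 103 104 103 104 103  98  98 100  96  99  99  99 102 101
28  145 141 144 142 140 101  98 101 104 103 103 103 106 108 152 160 162 164 163 157 129 132 108  98 102  99 102 103 102 102 104 110
32  140 143 141 141 143 136 104 103 103 104 102 104 104 108 177 192 194 192 193 192 154 192 118 101 102 102 102 100 104 104 103 177
36  146 142 145 145 143 145 114 102 101 103 101 103 105 106 143 146 147 143 142 143 145 144 117 101 104 102 102 101 102 105 172 179
40  143 145 146 143 143 146 142 103 103 104 101 102 103 106 141 192 193 192 192 146 176 166  98 102 104 104 102 101 106 159 189 192
44  145 146 145 144 147 145 146 124 104 103 105 102 103 105 142 165 165 164 160 159 161 153 105 103 100 103 102 106 119 194 194 193
48  175 163 134 136 135 135 134 135 102 103 104 102 101 106 117 192 192 192 192 176 191  91 103 103 102 105 103 103 191 191 192 192
52  199 197 196 173 149 149 148 149 142 103 105 103 103 102 108 130 126 130 135 119 118 100 102 104 103 103 105 188 191 192 192 192
56  193 196 194 193 196 151 150 150 147 120 105 104 103 105 108 161 153 153 155 153 154 103 102 105 103 105 177 190 193 192 192 195
60  192 192 192 194 194 193 195 193 147 147 107 104 107 107 104 103 105 105 106 107 102 103 104 106 104 150 190 191 191 193 193 192
64  190 189 190 189 191 190 190 191 192 191 178 129 124 129 129 129 129 131 132 130 131 127 126 125 125 185 184 183 183 188 187 189
[[ 0.999 -0.053 -0.   ]
 [-0.053 -0.999 -0.   ]
 [-0.     0.    -1.   ]] (np.float64(-0.10399127154496667), np.float64(0.0076280811386469525))
```

Run:
```python
from h import *
g=shot('wrist'); s=env.state(); z0=s['ee_pos'][2]-.031
m=cv2.cvtColor(g['frame'],cv2.COLOR_RGB2GRAY).astype(int)
for v in(92,98,104,120,124,150,200,206,230):
    d=np.abs(np.diff(m[v]));print(v,[(u,m[v,u+1]-m[v,u]) for u in range(255,375) if d[u]>14])
e=np.array([np.cos(.05),-np.sin(.05)]); n=np.array([.05,.9988]); L=np.array([.6386,.0619])
f=lambda q:((q[:2]-L)@e,(q[:2]-L)@n)
for nm,uv,z in[('slot4',(320.5,56),.0825),('slot1',(321,32),.1605),('foot',(320.5,65),.016)]:
    print(nm,np.round(f(plane(g,[uv],z)[0]),4))
```

```text
92 [(300, np.int64(-16)), (301, np.int64(-32)), (320, np.int64(-15)), (321, np.int64(37)), (322, np.int64(20))]
98 [(300, np.int64(-20)), (301, np.int64(-30)), (320, np.int64(-21)), (321, np.int64(43)), (322, np.int64(27))]
104 [(300, np.int64(-18)), (301, np.int64(-31)), (320, np.int64(-16)), (321, np.int64(42)), (322, np.int64(26))]
120 [(265, np.int64(-17)), (266, np.int64(-42)), (357, np.int64(51)), (358, np.int64(16))]
124 [(266, np.int64(-43)), (356, np.int64(35)), (357, np.int64(39))]
150 [(272, np.int64(-16)), (273, np.int64(-30)), (352, np.int64(39)), (353, np.int64(35))]
200 [(355, np.int64(56)), (356, np.int64(24))]
206 [(354, np.int64(57)), (355, np.int64(24))]
230 [(264, np.int64(-22)), (265, np.int64(-26)), (266, np.int64(-54)), (267, np.int64(-24)), (272, np.int64(59)), (273, np.int64(27)), (362, np.int64(-32)), (363, np.int64(-61)), (367, np.int64(22)), (368, np.int64(52)), (369, np.int64(15)), (370, np.int64(23))]
slot4 [-0.0015  0.004 ]
slot1 [-0.0001  0.0044]
foot [-0.0007  0.0035]
```

```bash
cat > al.py <<'E'
from h import *
import sys
# lateral positions (rack frame about given upright) of slot edges & hook from one picture
e=np.array([np.cos(.05),-np.sin(.05)]); n=np.array([.05,.9988])
def fr(L): return lambda q:np.round(((q[:2]-L)@e,(q[:2]-L)@n),4)
def edges(g,v,lo,hi,th=14):
    m=cv2.cvtColor(g['frame'],cv2.COLOR_RGB2GRAY).astype(int); d=np.diff(m[v])
    return [(u,int(d[u])) for u in range(lo,hi) if abs(d[u])>th]
E
python3 - <<'E'
from al import *
g=shot('wrist'); s=env.state(); z0=s['ee_pos'][2]-.031; f=fr(np.array([.6386,.0619]))
print('tcp',s['ee_pos'],f(s['ee_pos']),'cam',f(np.array(g['xyz'])))
for v in(30,32,34,40,48,56,65): print(v,edges(g,v,285,375,20))
for v in(98,120): print(v,edges(g,v,255,375,20))
for nm,uv,z in[('hook',(311.5,98),z0+.041),('plate',(311.8,120),z0+.046),('320 at slot1',(320,32),.1605),('320 slot4',(320,56),.0825)]: print(nm,f(plane(g,[uv],z)[0]))
E
```

```text
tcp [0.5347188  0.07763844 0.21969098] [-0.1045  0.0105] cam [-0.036  0.008]
30 [(295, -35), (319, 22), (320, 45), (338, -29), (340, 38), (344, -63), (345, -58), (370, 25), (371, 44)]
32 [(295, -29), (319, 44), (320, 32), (344, -50), (345, -47), (369, 49), (370, 25)]
34 [(296, -34), (367, 22), (368, 46)]
40 [(298, -32), (319, 35), (320, 33), (336, -21), (340, -29), (341, -60), (363, 46), (364, 37)]
48 [(318, 22), (319, 49), (338, -34), (339, -44), (357, 52), (358, 32)]
56 [(295, -30), (303, -30), (351, 28), (352, 49)]
65 []
98 [(301, -29), (321, 46), (322, 24)]
120 [(266, -41), (357, 49)]
hook [-0.0343  0.0102]
plate [-0.0413  0.01  ]
320 at slot1 [-0.0006  0.0071]
320 slot4 [-0.002   0.0067]
```

In the tool's units: 0.06 m is 12, 0.03 m is 6.

```bash
python3 inch.py '[0, 0, 0, 0.4, 2, 6, 0.02, 0, 0, 0, 0.4, 2, 12, 0.02, 0, 0, 0, 0.4, 2, 12, 0.02, 0, 0, 0, 0.4, 2, 12, 0.02, 0, 0, 0, 0.4, 2, 12, 0.02]' | head -2;  python3 inch.py '[0, 0, 0, 0, 0, 0, 0.02, 0, 0, 0, 0, 0, 0, 0.02, 0, 0, 0, 0, 0, 0, 0.02]' | head -2
python3 - <<'E'
from al import *
g=shot('wrist'); s=env.state(); f=fr(np.array([.6386,.0619]))
print(f(s['ee_pos'])); go([.538,.067,.156],-.05)
for v in range(0,60,4): print(v,edges(g,v,285,375,20))
for v in(98,120): print(v,edges(g,v,255,375,20))
E
```

```text
t: 7.48
ee_pos: [0.5372, 0.0676, 0.1609]
t: 7.73
ee_pos: [0.5374, 0.0668, 0.161]
[-0.1015 -0.0003]
pos [0.5372 0.0667 0.1607] yaw -0.0488 w 0.0272 F [-0.5  0.  -0.3]
rot [-0.0006 -0.0015  0.0012] shift [ 0.0008 -0.0004  0.0047]
0 [(295, 31), (296, 24), (321, -22), (330, -28), (331, -34), (370, 25), (371, 36)]
4 [(295, 25), (296, 29), (321, -21), (322, -24), (330, -51), (331, -66), (368, 25), (369, 39)]
8 [(294, 27), (295, 35), (330, -35), (331, -57), (366, 33), (367, 36)]
12 [(364, 37), (365, 39)]
16 [(324, 22), (327, -27), (328, -36), (329, -29), (362, 37), (363, 37)]
20 [(299, 26), (300, 27), (318, -26), (323, 31), (328, -54), (329, -48), (360, 40), (361, 37)]
24 [(298, 26), (299, 32), (328, -42), (329, -49), (358, 40), (359, 32)]
28 [(356, 55), (357, 30)]
32 [(302, 27), (320, -27), (326, -24), (327, -41), (354, 57), (355, 31)]
36 [(301, 43), (302, 32), (326, -28), (327, -55), (352, 58), (353, 23)]
40 [(304, 27), (318, -22), (325, -23), (326, -29), (350, 62), (351, 21)]
44 [(303, 36), (304, 28), (325, -35), (326, -59), (348, 60), (349, 25)]
48 [(346, 63), (347, 21)]
52 [(286, -28), (344, 61)]
56 [(288, -57), (342, 53), (343, 21)]
98 [(301, -30), (321, 40), (322, 25)]
120 [(266, -41), (357, 53)]
```

The manual's scale: shifts go in units of 5 mm and turns go in units of 0.2 rad. Converting my numbers, 0.01 m is 2, 0.004 m is 0.8.

```bash
python3 inch.py '[0, 0, 0, 0, 0, 0.8, 0.02, 0, 0, 0, 2, 0.06, 0.8, 0.02, 0, 0, 0, 4.4, 0.06, 0.8, 0.02, 0, 0, 0, 5.2, 0.06, 0.8, 0.02, 0, 0, 0, 5.2, 0.06, 0.8, 0.02]'
python3 inch.py '[0, 0, 0, 0.4, 0, 0, 0.02, 0, 0, 0, 1, 0, 0, 0.02, 0, 0, 0, 1.4, 0, 0, 0.02, 0, 0, 0, 1.8, 0, 0, 0.02, 0, 0, 0, 1.8, 0, 0, 0.02]'
python3 - <<'E'
from al import *
g=shot('wrist'); s=env.state(); f=fr(np.array([.6386,.0619]))
print(f(s['ee_pos'])); go([.538,.067,.156],-.05)
for v in(98,120): print(v,edges(g,v,255,375,20))
E
```

```text
t: 8.2
ee_pos: [0.5635, 0.0646, 0.1558]
tool_rot: [0.0, 1.0, -0.025, 0.0]
force: [-0.7, 0.2, -1.9]
width: 0.0276
finger_force: 29.7
t: 8.62
ee_pos: [0.572, 0.0643, 0.1559]
tool_rot: [0.0, 1.0, -0.025, 0.0]
force: [0.5, -0.4, -0.9]
width: 0.0277
finger_force: 29.7
[-0.0669 -0.0009]
pos [0.5717 0.0643 0.1559] yaw -0.0491 w 0.028 F [-1.2 -0.9 -1.9]
rot [ 0.     -0.0001  0.0009] shift [-0.0338 -0.001  -0.0001]
98 [(335, -21), (336, -23), (354, -24), (355, -21)]
120 [(266, -38), (357, 50)]
```

In the tool's units: 0.005 m is 1, 0.004 m is 0.8.

```bash
python3 inch.py '[0, 0, 0, 0.4, 0, -0.2, 0.02, 0, 0, 0, 0.8, 0, -0.2, 0.02, 0, 0, 0, 1, 0, -0.2, 0.02, 0, 0, 0, 1, 0, -0.2, 0.02]' | sed -n 2,4p; python3 inch.py '[0, 0, 0, 0.2, 0, 0, 0.02, 0, 0, 0, 0.4, 0, 0, 0.02, 0, 0, 0, 0.4, 0, 0, 0.02]' | sed -n 2,4p
python3 - <<'E'
from al import *
g=shot('wrist','w5.png')
E
```

```text
ee_pos: [0.5744, 0.0643, 0.1563]
tool_rot: [-0.0, 1.0, -0.025, -0.003]
force: [-7.2, 0.0, 2.6]
ee_pos: [0.5748, 0.0649, 0.1559]
tool_rot: [-0.001, 1.0, -0.024, -0.004]
force: [-11.4, 1.6, 4.4]
```

View pics/w5.png

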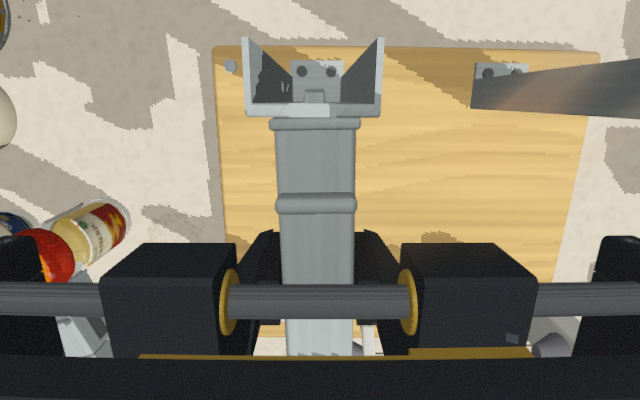

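View 5: the hook tab is through the slot at (314,95), plate flush. Press down.

In the tool's units: 0.011 m is 2.2, 0.009 m is 1.8.

```bash
python3 inch.py '[0, 0, 0, -0.2, 0, 0.6, 0.02, 0, 0, 0, -0.2, 0, 1.2, 0.02, 0, 0, 0, -0.2, 0, 1.8, 0.02, 0, 0, 0, -0.2, 0, 2.2, 0.02, 0, 0, 0, -0.2, 0, 2.2, 0.02]' | sed -n 2,4p; python3 inch.py '[0, 0, 0, 0, 0, 0.4, 0.02, 0, 0, 0, 0, 0, 0.6, 0.02, 0, 0, 0, 0, 0, 0.6, 0.02]' | sed -n 2,4p
```

```text
ee_pos: [0.5748, 0.065, 0.145]
tool_rot: [-0.001, 1.0, -0.024, -0.003]
force: [-9.1, 1.3, 4.6]
ee_pos: [0.5749, 0.0653, 0.143]
tool_rot: [-0.001, 1.0, -0.024, -0.003]
force: [-11.9, 2.9, 12.6]
```

In the tool's units: 0.003 m is 0.6, 0.002 m is 0.4.

```bash
python3 inch.py '[0, 0, 0, -0.2, 0, 0.2, 0.02, 0, 0, 0, -0.2, 0, 0.4, 0.02, 0, 0, 0, -0.2, 0, 0.6, 0.02, 0, 0, 0, -0.2, 0, 0.6, 0.02]' | sed -n 2,4p
python3 - <<'E'
from al import *
g=shot('wrist','x.png');s=env.state();print(s['ee_pos'],s['force'])
for v in(104,110,116,124,150): print(v,edges(g,v,255,385,20))
E
```

```text
ee_pos: [0.575, 0.0654, 0.1415]
tool_rot: [-0.002, 1.0, -0.024, -0.002]
force: [-14.7, 2.2, 22.7]
[0.57495943 0.06536115 0.14151321] [-14.20694089   2.37887402  21.93096656]
104 [(284, 21), (340, -24), (384, 53)]
110 []
116 []
124 [(272, -26), (273, -42), (361, 50)]
150 [(275, -28), (358, 68), (359, 26)]
```

In the tool's units: -0.002 m is -0.4.

```bash
python3 inch.py '[0, 0, 0, 0, 0, -0.4, 0.045, 0, 0, 0, 0, 0, -0.4, 0.045, 0, 0, 0, 0, 0, -0.4, 0.045, 0, 0, 0, 0, 0, -0.4, 0.045, 0, 0, 0, 0, 0, -0.4, 0.045]' ; python3 inch.py '[0, 0, 0, 0, 0, -8, 0.045, 0, 0, 0, 0, 0, -16, 0.045, 0, 0, 0, 0, 0, -24, 0.045, 0, 0, 0, 0, 0, -32, 0.045, 0, 0, 0, 0, 0, -32, 0.045]' | head -2
python3 inch.py '[0, 0, 0, -8, 8, 0, 0.06, 0, 0, 0, -12, 12, 0, 0.06, 0, 0, 0, -12, 12, 0, 0.06, 0, 0, 0, -12, 12, 0, 0.06, 0, 0, 0, -12, 12, 0, 0.06]' | head -2
python3 - <<'E'
from al import *
import pickle
g=shot('wrist','w6.png');g2=shot('scene','s6.png');pickle.dump((g,g2),open('w6.pkl','wb'))
i=g['frame'][0:170,180:440];j=g2['frame'][160:280,240:400]
k=np.vstack([cv2.resize(i,(780,510))[:,:,::-1]]);cv2.imwrite('pics/w6c.png',k); print(env.state()['ee_pos'])
cv2.imwrite('pics/s6c.png',cv2.resize(j,(800,600),interpolation=cv2.INTER_CUBIC)[:,:,::-1])
E
```

```text
t: 10.77
ee_pos: [0.5768, 0.0639, 0.1417]
tool_rot: [0.0, 1.0, -0.025, 0.0]
force: [-0.4, 0.5, 0.1]
width: 0.0448
finger_force: 0.0
t: 11.18
ee_pos: [0.5806, 0.0635, 0.3095]
t: 11.6
ee_pos: [0.5142, 0.0075, 0.3019]
[0.51468251 0.00814466 0.30178298]
```

View pics/w6c.png

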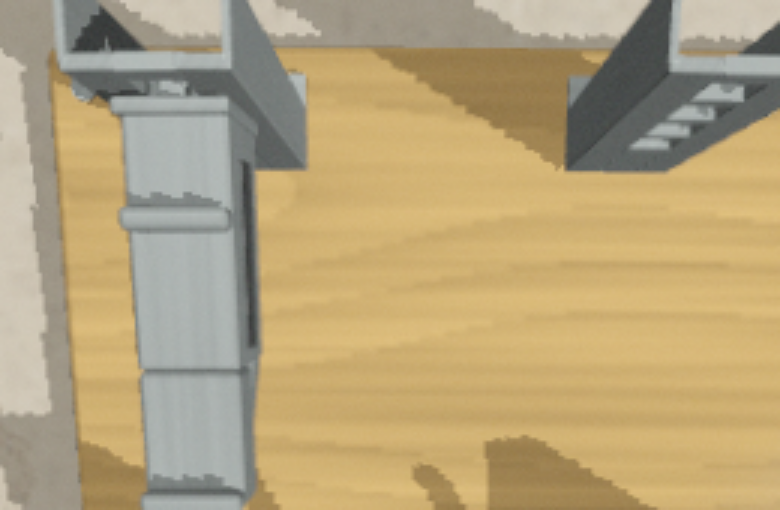

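View 6: the left arm hangs on the left upright, plate flush under the top edge. Quick width check for its height, and the plan for the second bracket.

Run:
```python
from al import *
import pickle
g,g2=pickle.load(open('w6.pkl','rb')); f=fr(np.array([.6386,.0619]))
for v in(33,35,37): print(v,edges(g,v,205,275,20))
for v in(72,73): print(v,edges(g,v,205,275,15))
for z in(.150,.154,.158,.162,.166,.172):
    a,b=plane(g,[(217.5,35),(256.5,35)],z); print(z,np.linalg.norm(a-b).round(4),f((a+b)/2))
go((.433,.287,.2),.263)
```

```text
33 [(205, -21), (209, -44), (210, 22), (213, -23), (214, -33), (215, 30), (216, 64), (255, -53), (256, -24)]
35 [(211, -32), (255, -43), (265, 22)]
37 [(216, -40)]
72 [(218, -23), (220, 23), (255, -38), (260, -26), (261, -20), (263, 31), (264, 34), (265, 45)]
73 [(218, -30), (220, 24), (255, -33), (260, -20), (261, -23), (263, 28), (264, 34), (265, 43)]
0.15 0.0304 [-0.0015  0.0011]
0.154 0.0299 [-0.0023  0.0002]
0.158 0.0295 [-0.003  -0.0008]
0.162 0.029 [-0.0038 -0.0017]
0.166 0.0286 [-0.0045 -0.0026]
0.172 0.0279 [-0.0057 -0.004 ]
pos [0.5147 0.0081 0.3018] yaw -0.0477 w 0.06 F [-0.6 -0.3  0.8]
rot [ 1.000e-04 -6.000e-04 -3.107e-01] shift [-0.0949 -0.2746  0.1017]
```

In the tool's units: -0.19 m is -38, -0.152 m is -30.4, -0.311 rad is -1.555.

```bash
python3 inch.py '[0, 0, -0.6, -2.6, -7.6, 0, 0.06, 0, 0, -1.2, -5.2, -15.2, 0, 0.06, 0, 0, -1.555, -7.8, -22.8, 2, 0.06, 0, 0, -1.555, -10.4, -30.4, 4, 0.06, 0, 0, -1.555, -13, -38, 6, 0.06]' | head -2
python3 inch.py '[0, 0, 0, 0, -7, 7, 0.06, 0, 0, 0, 0, -14, 14, 0.06, 0, 0, 0, 0, -18, 20, 0.06, 0, 0, 0, 0, -18, 20, 0.06, 0, 0, 0, 0, -18, 20, 0.06]' | head -2
python3 - <<'E'
from h import *
go((.433,.287,.03),.263)
g=shot('wrist','w7.png')
from al import edges
for v in(110,114,118,122,126,150,200): print(v,edges(g,v,200,420,25))
E
```

```text
t: 12.12
ee_pos: [0.458, 0.203, 0.2716]
t: 12.53
ee_pos: [0.4328, 0.2889, 0.1691]
pos [0.4328 0.2889 0.1691] yaw 0.2669 w 0.0599 F [-0.1 -0.7 -0.9]
rot [0.0019 0.0046 0.004 ] shift [0.0003 0.0016 0.1391]
110 [(263, -28)]
114 [(263, -26), (300, 27)]
118 [(265, -32), (300, 30)]
122 [(264, -37), (300, 30)]
126 [(263, -34), (300, 33)]
150 [(264, -27), (301, 27)]
200 [(219, -35), (220, -30), (224, 32), (225, 44), (292, 29), (301, -40)]
```

View pics/w7.png

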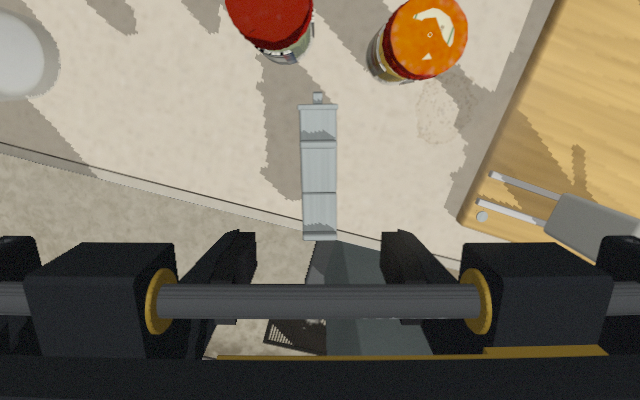

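View 7: second bracket centred and aligned, from (319,105) to (319,238). Grasp it.

In the tool's units: 0.138 m is 27.6, 0.11 m is 22.

```bash
python3 inch.py '[0, 0, 0, 0, 0.2, 7, 0.06, 0, 0, 0, 0, 0.2, 15, 0.06, 0, 0, 0, 0, 0.2, 22, 0.06, 0, 0, 0, 0, 0.2, 27.6, 0.06, 0, 0, 0, 0, 0.2, 27.6, 0.06]' | head -2
python3 inch.py '[0, 0, 0, 0, 0, 0, 0.06, 0, 0, 0, 0, 0, 0, 0.06, 0, 0, 0, 0, 0, 0, 0.02, 0, 0, 0, 0, 0, 0, 0.02, 0, 0, 0, 0, 0, 0, 0.02]' 30; python3 inch.py '[0, 0, 0, 0, 0, 0, 0.02, 0, 0, 0, 0, 0, 0, 0.02]'
python3 inch.py '[0, 0, 0, 0, 0, -6, 0.02, 0, 0, 0, 0, 0, -14, 0.02, 0, 0, 0, 0, 0, -22, 0.02, 0, 0, 0, 0, 0, -30, 0.02, 0, 0, 0, 0, 0, -38, 0.02]'
python3 - <<'E'
from al import *
Rr=np.array([.6310,-.0781])
go([*(Rr-e*.1015),.22],-.05)
E
```

```text
t: 13.0
ee_pos: [0.4346, 0.2833, 0.0312]
t: 13.42
ee_pos: [0.436, 0.2867, 0.0354]
tool_rot: [-0.001, 0.991, 0.131, 0.001]
force: [0.2, -0.3, 0.3]
width: 0.0422
finger_force: 0.0
t: 13.58
ee_pos: [0.4352, 0.2866, 0.0344]
tool_rot: [-0.0, 0.991, 0.131, 0.0]
force: [-1.2, 2.0, 2.8]
width: 0.0287
finger_force: 1.0
t: 14.0
ee_pos: [0.4345, 0.2854, 0.2255]
tool_rot: [0.0, 0.991, 0.13, -0.0]
force: [1.1, 0.2, -1.6]
width: 0.0278
finger_force: 29.5
pos [0.4345 0.2854 0.2255] yaw 0.2616 w 0.0278 F [ 1.1  0.2 -1.6]
rot [0.0008 0.0009 0.3116] shift [-0.0008  0.3709  0.0057]
```

```bash
python3 inch.py '[0, 0, 0.5, 0, 7.6, 0, 0.02, 0, 0, 1, 0, 15.2, 0, 0.02, 0, 0, 1.558, 0, 22.8, 0, 0.02, 0, 0, 1.558, 0, 30.4, 0, 0.02, 0, 0, 1.558, 0, 38, 0, 0.02]' | head -2
python3 - <<'E'
from al import *
go([*(np.array([.6310,-.0781])-e*.1015),.22],-.05)
E
```

```text
t: 14.42
ee_pos: [0.484, 0.1009, 0.2239]
pos [0.484  0.1009 0.2239] yaw -0.0496 w 0.0279 F [ 1.   0.2 -0.3]
rot [-0.      0.0004  0.0004] shift [0.0542 0.1715 0.0038]
```

In the tool's units: 0.171 m is 34.2, 0.144 m is 28.8.

```bash
python3 inch.py '[0, 0, 0, 2.2, 7.2, 0, 0.02, 0, 0, 0, 4.4, 14.4, 0, 0.02, 0, 0, 0, 6.6, 21.6, 0, 0.02, 0, 0, 0, 8.8, 28.8, 0, 0.02, 0, 0, 0, 10.6, 34.2, 0, 0.02]' | head -2
python3 inch.py '[0, 0, 0, 0, 0, 0, 0.02, 0, 0, 0, 0, 0, 0, 0.02, 0, 0, 0, 0, 0, 0, 0.02, 0, 0, 0, 0, 0, 0, 0.02, 0, 0, 0, 0, 0, 0, 0.02]' | head -2
python3 - <<'E'
from al import *
s=env.state();f=fr(np.array([.6310,-.0781]));print(f(s['ee_pos']))
go([*(np.array([.6310,-.0781])-e*.1015),.1605],-.05)
E
```

```text
t: 14.83
ee_pos: [0.5284, -0.0744, 0.2239]
t: 15.25
ee_pos: [0.5285, -0.0692, 0.2236]
[-0.1028  0.0038]
pos [ 0.5285 -0.0692  0.2236] yaw -0.0472 w 0.0279 F [-0.2  0.6 -0.9]
rot [-0.0007  0.0006  0.0028] shift [0.0013 0.0038 0.0631]
```

```bash
python3 inch.py '[0, 0, 0.015, 0.2, 0.76, 4, 0.02, 0, 0, 0.015, 0.2, 0.76, 10, 0.02, 0, 0, 0.015, 0.2, 0.76, 12.62, 0.02, 0, 0, 0.015, 0.2, 0.76, 12.62, 0.02, 0, 0, 0.015, 0.2, 0.76, 12.62, 0.02]' | head -2
python3 inch.py '[0, 0, 0, 0, 0, 0, 0.02, 0, 0, 0, 0, 0, 0, 0.02, 0, 0, 0, 0, 0, 0, 0.02]' | head -2
python3 - <<'E'
from al import *
g=shot('wrist');s=env.state();f=fr(np.array([.6310,-.0781]));print(f(s['ee_pos']))
go([*(np.array([.6310,-.0781])-e*.1015),.1605],-.05)
for v in range(0,50,4): print(v,edges(g,v,285,375,20))
for v in(98,120): print(v,edges(g,v,255,375,20))
E
```

```text
t: 15.67
ee_pos: [0.5293, -0.074, 0.1606]
t: 15.92
ee_pos: [0.5303, -0.0747, 0.1619]
[-0.1009 -0.0016]
pos [ 0.5302 -0.0747  0.1617] yaw -0.0525 w 0.028 F [-0.3 -0.5 -1.4]
rot [-0.0002 -0.0017 -0.0025] shift [-0.0006 -0.0016  0.0012]
0 [(325, -39), (326, -46), (365, 23), (366, 33)]
4 [(290, 31), (291, 22), (309, -32), (324, -24), (325, -52), (326, -30), (364, 39)]
8 [(290, 33), (324, -25), (325, -59), (326, -28), (362, 44)]
12 [(289, 30), (290, 28), (326, -41), (360, 42), (361, 26)]
16 [(358, 33), (359, 36)]
20 [(295, 37), (314, -25), (323, -24), (324, -40), (356, 45), (357, 32)]
24 [(295, 33), (319, 28), (323, -34), (324, -68), (354, 26), (355, 50)]
28 [(294, 25), (324, -25), (325, -24), (352, 21), (353, 43)]
32 [(298, 27), (323, -34), (350, 21), (351, 42)]
36 [(297, 23), (298, 30), (322, -35), (323, -62), (349, 56)]
40 [(347, 56), (348, 25)]
44 [(300, 33), (301, 31), (322, -48), (323, -40), (345, 60), (346, 23)]
48 [(343, 58), (344, 23)]
98 [(299, -24), (300, -33), (319, 49), (320, 23)]
120 [(266, -51), (352, 32), (353, 28), (354, 27)]
```

```bash
python3 inch.py '[0, 0, 0, 0, -0.2, 0.3, 0.02, 0, 0, 0, 2, -0.2, 0.3, 0.02, 0, 0, 0, 4, -0.2, 0.3, 0.02, 0, 0, 0, 5.4, -0.2, 0.3, 0.02, 0, 0, 0, 5.4, -0.2, 0.3, 0.02]' | sed -n 2,4p
python3 inch.py '[0, 0, 0, 0.6, 0, 0, 0.02, 0, 0, 0, 1, 0, 0, 0.02, 0, 0, 0, 1.4, 0, 0, 0.02, 0, 0, 0, 1.6, 0, 0, 0.02, 0, 0, 0, 1.6, 0, 0, 0.02]' | sed -n 2,4p
python3 inch.py '[0, 0, 0, 0.2, 0, 0, 0.02, 0, 0, 0, 0.4, 0, 0, 0.02, 0, 0, 0, 0.6, 0, 0, 0.02, 0, 0, 0, 0.8, 0, 0, 0.02, 0, 0, 0, 0.8, 0, 0, 0.02]' | sed -n 2,4p
python3 - <<'E'
from al import *
g=shot('wrist','x8.png');s=env.state();f=fr(np.array([.6310,-.0781]));print(f(s['ee_pos']))
for v in(98,104,110,120): print(v,edges(g,v,240,385,20))
E
```

```text
ee_pos: [0.5581, -0.0751, 0.1595]
tool_rot: [0.0, 1.0, -0.026, 0.001]
force: [0.4, 0.2, -1.1]
ee_pos: [0.5646, -0.0756, 0.1593]
tool_rot: [0.0, 1.0, -0.026, 0.0]
force: [0.1, 0.5, -1.5]
ee_pos: [0.5656, -0.0754, 0.1584]
tool_rot: [-0.001, 1.0, -0.027, -0.003]
force: [-8.7, 0.9, 3.0]
[-0.0655 -0.0007]
98 [(285, 21), (317, -23), (375, 33)]
104 [(317, -29), (375, 55)]
110 [(244, -26), (317, -27), (332, -23), (374, 50)]
120 [(266, -57), (355, 65), (356, 21)]
```

```bash
python3 inch.py '[0, 0, 0, -0.2, 0, 0.6, 0.02, 0, 0, 0, -0.2, 0, 1.2, 0.02, 0, 0, 0, -0.2, 0, 1.8, 0.02, 0, 0, 0, -0.2, 0, 2.2, 0.02, 0, 0, 0, -0.2, 0, 2.2, 0.02]' | sed -n 2,4p; python3 inch.py '[0, 0, 0, 0, 0, 0.4, 0.02, 0, 0, 0, 0, 0, 0.6, 0.02, 0, 0, 0, 0, 0, 0.6, 0.02]' | sed -n 2,4p;python3 inch.py '[0, 0, 0, -0.2, 0, 0.2, 0.02, 0, 0, 0, -0.2, 0, 0.4, 0.02, 0, 0, 0, -0.2, 0, 0.6, 0.02, 0, 0, 0, -0.2, 0, 0.6, 0.02]' | sed -n 2,4p
```

```text
ee_pos: [0.5656, -0.0747, 0.1478]
tool_rot: [-0.001, 1.0, -0.026, -0.002]
force: [-8.0, 3.8, 4.3]
ee_pos: [0.5656, -0.0743, 0.1459]
tool_rot: [-0.002, 1.0, -0.026, -0.002]
force: [-11.9, 4.9, 15.4]
ee_pos: [0.5657, -0.0743, 0.1443]
tool_rot: [-0.002, 1.0, -0.026, -0.001]
force: [-12.9, 6.1, 26.3]
```

In the tool's units: -0.002 m is -0.4.

```bash
python3 inch.py '[0, 0, 0, 0, 0, -0.4, 0.045, 0, 0, 0, 0, 0, -0.4, 0.045, 0, 0, 0, 0, 0, -0.4, 0.045, 0, 0, 0, 0, 0, -0.4, 0.045, 0, 0, 0, 0, 0, -0.4, 0.045]' | head -4; python3 inch.py '[0, 0, 0, 0, 0, -8, 0.045, 0, 0, 0, 0, 0, -16, 0.045, 0, 0, 0, 0, 0, -24, 0.045, 0, 0, 0, 0, 0, -32, 0.06, 0, 0, 0, 0, 0, -32, 0.088]' | head -2
python3 inch.py '[0, 0, 0, -6, 6, 0, 0.088, 0, 0, 0, -10, 12, 0, 0.088, 0, 0, 0, -12, 18, 0, 0.088, 0, 0, 0, -12, 24, 0, 0.088, 0, 0, 0, -12, 30, 0, 0.088]' | head -2
python3 inch.py '[0, 0, 0, 0, 0, 0, 0.088, 0, 0, 0, 0, 0, 0, 0.088, 0, 0, 0, 0, 0, 0, 0.088, 0, 0, 0, 0, 0, 0, 0.088]' | head -2
python3 - <<'E'
from al import *
import pickle
g=shot('wrist','w9.png');pickle.dump(g,open('w9.pkl','wb')); print(env.state()['ee_pos'])
E
```

```text
t: 18.68
ee_pos: [0.5666, -0.0758, 0.144]
tool_rot: [0.0, 1.0, -0.026, -0.0]
force: [0.8, -0.1, -0.4]
t: 19.1
ee_pos: [0.5703, -0.0772, 0.3117]
t: 19.52
ee_pos: [0.4979, -0.2235, 0.3042]
t: 19.85
ee_pos: [0.4991, -0.2209, 0.3038]
[ 0.49915207 -0.22087243  0.3039257 ]
```

View pics/w9.png

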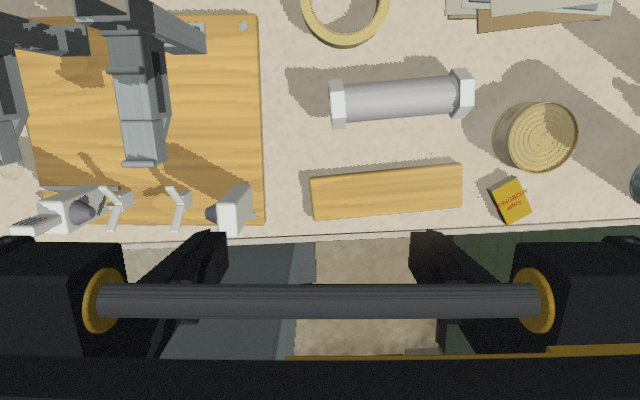

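View 9: both arms hang on the uprights; shelf at (387,192), roll between plugs (336,104) and (462,93), tin (540,135), matches (510,200).

Run:
```python
from al import *
import pickle
g=pickle.load(open('w9.pkl','rb')); im=g['frame']
h=cv2.cvtColor(im,cv2.COLOR_RGB2HSV); m=cv2.inRange(h,(8,70,60),(30,255,255)); m[:150]=0;m[232:]=0;m[:,:295]=0;m[:,480:]=0
c=max(cv2.findContours(m,0,2)[0],key=cv2.contourArea); print(cv2.contourArea(c),cv2.boundingRect(c))
q=cv2.approxPolyDP(cv2.convexHull(c),4,True).reshape(-1,2);print(q.tolist())
b=cv2.boxPoints(cv2.minAreaRect(c));P=plane(g,b,.014);print(P.round(4),[np.linalg.norm(P[i]-P[i-1]).round(4) for i in range(4)],P.mean(0))
P=plane(g,q,.014);print(P.round(4))
# roll: silver tube / white plugs vs counter: low-saturation
m=cv2.inRange(h,(0,0,70),(180,28,255)); m[:60]=0;m[135:]=0;m[:,:322]=0;m[:,482:]=0
c=max(cv2.findContours(m,0,2)[0],key=cv2.contourArea);r=cv2.minAreaRect(c);print(r)
go((.448,-.3,.1),np.pi/2-.05)
```

```text
6622.5 (309, 163, 154, 58)
[[461, 164], [461, 206], [313, 218], [310, 177]]
[[ 0.4772 -0.2083  0.014 ]
 [ 0.4872 -0.4053  0.014 ]
 [ 0.4265 -0.4151  0.014 ]
 [ 0.4157 -0.2106  0.014 ]] [np.float64(0.0615), np.float64(0.1972), np.float64(0.0615), np.float64(0.2048)] [ 0.45167655 -0.30983909  0.014     ]
[[ 0.4838 -0.4049  0.014 ]
 [ 0.4272 -0.4086  0.014 ]
 [ 0.4203 -0.2116  0.014 ]
 [ 0.4762 -0.2108  0.014 ]]
((402.48406982421875, 98.06660461425781), (52.62749099731445, 147.79013061523438), 85.03025817871094)
pos [ 0.4992 -0.2209  0.3039] yaw -0.0505 w 0.0875 F [0.5 0.6 0.7]
rot [-8.0000e-04 -2.0000e-04 -1.5713e+00] shift [-0.047   0.0817  0.2039]
```

```bash
python3 inch.py '[0, 0, -3, -2.8, 6, 0, 0.078, 0, 0, -3, -5.6, 12, 0, 0.078, 0, 0, -3, -8.6, 18, 0, 0.078, 0, 0, -3, -8.6, 18, 0, 0.078, 0, 0, -3, -8.6, 18, 0, 0.078]' | head -2
python3 inch.py '[0, 0, -3, 0, 0, 0, 0.078, 0, 0, -3, 0, 0, 0, 0.078, 0, 0, -3, 0, 0, 0, 0.078, 0, 0, -3, 0, 0, 0, 0.078, 0, 0, -3, 0, 0, 0, 0.078]' | head -2
python3 inch.py '[0, 0, -2.29, 0, 0, 0, 0.078, 0, 0, -2.29, 0, 0, 0, 0.078, 0, 0, -2.29, 0, 0, 0, 0.078, 0, 0, -2.29, 0, 0, 0, 0.078, 0, 0, -2.29, 0, 0, 0, 0.078]' | head -2
python3 - <<'E'
from h import *
go((.4519,-.309,.024),np.pi/2+.037)
print(env.state()['qpos'].round(2))
E
```

```text
t: 20.32
ee_pos: [0.4501, -0.3111, 0.3044]
t: 20.73
ee_pos: [0.4516, -0.3088, 0.3042]
t: 21.15
ee_pos: [0.4515, -0.309, 0.3042]
pos [ 0.4515 -0.309   0.3042] yaw 1.6099 w 0.0783 F [-0.2  1.   0. ]
rot [ 0.0002 -0.0004  0.0021] shift [-1.000e-04  3.000e-04  2.802e-01]
[ 0.22  0.32  0.38  1.78 -0.14  1.06  0.68]
```

```bash
python3 inch.py '[0, 0, 0, 0, 0, 8, 0.078, 0, 0, 0, 0, 0, 16, 0.078, 0, 0, 0, 0, 0, 24, 0.078, 0, 0, 0, 0, 0, 32, 0.078, 0, 0, 0, 0, 0, 40, 0.078]' | head -2
python3 - <<'E'
from al import *
g=shot('wrist'); h=cv2.cvtColor(g['frame'],cv2.COLOR_RGB2HSV); m=cv2.inRange(h,(8,70,60),(30,255,255)); m[225:]=0
c=max(cv2.findContours(m,0,2)[0],key=cv2.contourArea); r=cv2.boundingRect(c);print(r)
for v in(100,150,200):
    u=np.flatnonzero(m[v,180:460])+180
    if len(u): print(v,u.min(),u.max(),plane(g,[(u.min(),v),(u.max(),v)],.014).round(4).tolist())
go((.4519,-.309,.024),np.pi/2+.037)
E
```

```text
t: 21.57
ee_pos: [0.4516, -0.3091, 0.1027]
(264, 47, 97, 178)
100 266 359 [[0.4173, -0.2418, 0.014], [0.4752, -0.2398, 0.014]]
150 198 359 [[0.3728, -0.2744, 0.014], [0.4772, -0.271, 0.014]]
200 204 358 [[0.3748, -0.3082, 0.014], [0.4788, -0.3047, 0.014]]
pos [ 0.4475 -0.3064  0.0953] yaw 1.6043 w 0.0779 F [-1.5  1.7 -4.8]
rot [-0.0097 -0.0054 -0.0035] shift [-0.0032  0.005   0.0713]
```

In the tool's units: 0.079 m is 15.8, 0.07 m is 14.

```bash
python3 inch.py '[0, 0, 0, 0, 0.2, 6, 0.078, 0, 0, 0, 0, 0.2, 11, 0.078, 0, 0, 0, 0, 0.2, 14, 0.078, 0, 0, 0, 0, 0.2, 15.8, 0.078, 0, 0, 0, 0, 0.2, 15.8, 0.078]' | sed -n 2,4p
python3 inch.py '[0, 0, 0, 0, 0, 0, 0.078, 0, 0, 0, 0, 0, 0, 0.078, 0, 0, 0, 0, 0, 0, 0.05, 0, 0, 0, 0, 0, 0, 0.05, 0, 0, 0, 0, 0, 0, 0.05]' 25
python3 inch.py '[0, 0, 0, 0, 0, 0, 0.05, 0, 0, 0, 0, 0, 0, 0.05, 0, 0, 0, 0, 0, 0, 0.05, 0, 0, 0, 0, 0, -4, 0.05, 0, 0, 0, 0, 0, -10, 0.05]'
```

```text
ee_pos: [0.4518, -0.3092, 0.0246]
tool_rot: [-0.001, 0.695, 0.719, -0.0]
force: [0.3, 0.9, 0.4]
t: 22.45
ee_pos: [0.4519, -0.3102, 0.026]
tool_rot: [0.0, 0.695, 0.719, -0.0]
force: [-2.3, -1.3, 0.2]
width: 0.0604
finger_force: 1.1
t: 22.87
ee_pos: [0.4503, -0.3087, 0.0738]
tool_rot: [-0.003, 0.695, 0.719, -0.001]
force: [0.3, -0.1, -0.5]
width: 0.0601
finger_force: 25.0
```

In the tool's units: -0.18 m is -36, -0.04 m is -8.

```bash
python3 inch.py '[0, 0, 0, 0, 0, -8, 0.05, 0, 0, 0, 0, 0, -16, 0.05, 0, 0, 0, 0, 0, -24, 0.05, 0, 0, 0, 0, 0, -32, 0.05, 0, 0, 0, 0, 0, -36, 0.05]' | head -2
python3 - <<'E'
from h import *
go((.5689,-.0048,.255),np.pi/2-.05)
E
```

```text
t: 23.28
ee_pos: [0.4532, -0.311, 0.2601]
pos [ 0.4532 -0.311   0.2601] yaw 1.6046 w 0.0598 F [ 0.5 -0.2 -1.4]
rot [0.0055 0.0026 0.0838] shift [0.3021 0.1259 0.0049]
```

```bash
python3 inch.py '[0, 0, 0.2, 6.6, 2.8, 0, 0.05, 0, 0, 0.42, 13.2, 5.6, 0, 0.05, 0, 0, 0.42, 20, 8.4, 0, 0.05, 0, 0, 0.42, 26.6, 11, 0, 0.05, 0, 0, 0.42, 33.2, 13.8, 0, 0.05]' | head -2
python3 inch.py '[0, 0, 0, 8, 1.6, 0, 0.05, 0, 0, 0, 16, 3.2, 0, 0.05, 0, 0, 0, 22, 4.8, 0, 0.05, 0, 0, 0, 27, 6, 0, 0.05, 0, 0, 0, 27, 6, 0, 0.05]' | head -2
python3 inch.py '[0, 0, 0, 0, 0, 0, 0.05, 0, 0, 0, 0, 0, 0, 0.05, 0, 0, 0, 0, 0, 0, 0.05, 0, 0, 0, 0, 0, 0, 0.05]' | head -2
python3 - <<'E'
from h import *
go((.5689,-.0048,.185),np.pi/2-.05)
E
```

```text
t: 23.7
ee_pos: [0.5152, -0.1398, 0.2553]
t: 24.12
ee_pos: [0.5529, -0.001, 0.255]
t: 24.45
ee_pos: [0.5516, -0.0099, 0.2553]
pos [ 0.5516 -0.0099  0.2553] yaw 1.5187 w 0.0597 F [-0.2 -0.4 -1.7]
rot [-0.0001  0.0005 -0.0021] shift [0.006  0.017  0.0703]
```

In the tool's units: 0.017 m is 3.4, 0.006 m is 1.2.

```bash
python3 inch.py '[0, 0, 0, 1.2, 3.4, 4, 0.05, 0, 0, 0, 1.2, 3.4, 9, 0.05, 0, 0, 0, 1.2, 3.4, 12, 0.05, 0, 0, 0, 1.2, 3.4, 12, 0.05, 0, 0, 0, 1.2, 3.4, 12, 0.05]' | head -2
python3 - <<'E'
from al import *
s=env.state();L=np.array([.6386,.0619]);print(fr(L)(s['ee_pos']))
go((.5689,-.0048,.181),np.pi/2-.05)
E
```

```text
t: 24.87
ee_pos: [0.5687, -0.0041, 0.195]
[-0.0665 -0.0694]
pos [ 0.5687 -0.0041  0.195 ] yaw 1.5198 w 0.0596 F [ 0.9  0.1 -1. ]
rot [-0.0015  0.0006 -0.001 ] shift [-0.0007  0.0003  0.014 ]
```

In the tool's units: 0.012 m is 2.4, 0.011 m is 2.2.

```bash
python3 inch.py '[0, 0, 0, 0, 0, 1, 0.05, 0, 0, 0, 0, 0, 1.8, 0.05, 0, 0, 0, 0, 0, 2.2, 0.05, 0, 0, 0, 0, 0, 2.4, 0.05, 0, 0, 0, 0, 0, 2.4, 0.05]' | sed -n 2,4p
python3 inch.py '[0, 0, 0, 0, 0, 0.2, 0.05, 0, 0, 0, 0, 0, 0.4, 0.05, 0, 0, 0, 0, 0, 0.6, 0.05, 0, 0, 0, 0, 0, 0.6, 0.05]' | sed -n 2,4p
```

```text
ee_pos: [0.5692, -0.0031, 0.1833]
tool_rot: [0.0, 0.724, 0.689, 0.0]
force: [-0.8, 0.8, -1.2]
ee_pos: [0.5692, -0.0032, 0.1816]
tool_rot: [-0.0, 0.724, 0.689, 0.0]
force: [-6.1, 0.9, 12.0]
```

```bash
python3 inch.py '[0, 0, 0, 0, 0, -0.2, 0.075, 0, 0, 0, 0, 0, -0.2, 0.075, 0, 0, 0, 0, 0, -0.2, 0.075, 0, 0, 0, 0, 0, -0.2, 0.075, 0, 0, 0, 0, 0, -0.2, 0.075]' | sed -n 2,5p
python3 inch.py '[0, 0, 0, 0, 0, -8, 0.075, 0, 0, 0, 0, 0, -16, 0.075, 0, 0, 0, 0, 0, -24, 0.075, 0, 0, 0, 0, 0, -28, 0.075, 0, 0, 0, 0, 0, -28, 0.075]' | sed -n 2,2p
python3 inch.py '[0, 0, 0, -8, -6, 0, 0.075, 0, 0, 0, -16, -12, 0, 0.075, 0, 0, 0, -20, -16, 0, 0.075, 0, 0, 0, -20, -16, 0, 0.075, 0, 0, 0, -20, -16, 0, 0.075]' | sed -n 2,2p
python3 - <<'E'
from h import *
import pickle
g=shot('wrist','w10.png');g2=shot('scene','s10.png');pickle.dump((g,g2),open('w10.pkl','wb'));print(env.state()['ee_pos'],g['xyz'])
h=cv2.cvtColor(g['frame'],cv2.COLOR_RGB2HSV); m=cv2.inRange(h,(8,70,60),(30,255,255)); m[228:]=0
for c in cv2.findContours(m,0,2)[0]:
    if cv2.contourArea(c)>500: print(cv2.contourArea(c),cv2.approxPolyDP(cv2.convexHull(c),4,True).reshape(-1,2).tolist())
E
```

```text
ee_pos: [0.5692, -0.0031, 0.1811]
tool_rot: [0.0, 0.724, 0.689, -0.0]
force: [-0.1, 0.0, 0.2]
width: 0.0751
ee_pos: [0.5718, -0.0034, 0.3265]
ee_pos: [0.4825, -0.1011, 0.3207]
[ 0.48480586 -0.09815282  0.32087521] [ 0.48677658 -0.0349609   0.44432777]
34386.0 [[462, 0], [476, 32], [457, 190], [270, 190], [262, 0]]
```

```bash
for i in 1 2; do python3 inch.py '[0, 0, -3, 0, 0, 0, 0.06, 0, 0, -3, 0, 0, 0, 0.06, 0, 0, -3, 0, 0, 0, 0.06, 0, 0, -3, 0, 0, 0, 0.06, 0, 0, -3, 0, 0, 0, 0.06]'|head -2; done; python3 inch.py '[0, 0, -1.6, 0, 0, 0, 0.06, 0, 0, -1.6, 0, 0, 0, 0.06, 0, 0, -1.6, 0, 0, 0, 0.06, 0, 0, -1.6, 0, 0, 0, 0.06]'|head -3
python3 - <<'E'
from h import *
go((.50,.06,.25),np.pi-.05); print(env.state()['qpos'].round(2))
E
```

```text
t: 27.38
ee_pos: [0.4855, -0.0972, 0.3207]
t: 27.8
ee_pos: [0.4855, -0.0972, 0.3207]
t: 28.13
ee_pos: [0.4854, -0.0974, 0.3207]
tool_rot: [-0.0, 0.048, 0.999, 0.0]
pos [ 0.4854 -0.0974  0.3207] yaw 3.0465 w 0.0599 F [-0.3 -0.2  0. ]
rot [ 0.0005 -0.0004 -0.0451] shift [0.0004 0.158  0.0708]
[-0.03  0.2   0.16  1.88 -0.04  1.06  1.62]
```

In the tool's units: 0.1 m is 20, 0.07 m is 14, -0.045 rad is -0.225.

```bash
python3 inch.py '[0, 0, -0.225, 0, 7, 0, 0.06, 0, 0, -0.225, 0, 14, 2, 0.06, 0, 0, -0.225, 0, 20, 4, 0.06, 0, 0, -0.225, 0, 20, 4, 0.06, 0, 0, -0.225, 0, 20, 4, 0.06]'|head -2; python3 inch.py '[0, 0, 0, 0, 0, 0, 0.06, 0, 0, 0, 0, 0, 0, 0.06]'|head -2
python3 -c "
from h import *;import pickle
g=shot('wrist','x11.png');pickle.dump(g,open('w11.pkl','wb'));print(g['xyz'])"
python3 inch.py '[0, 0, 0, 0, 7, 2, 0.06, 0, 0, 0, 0, 14, 6, 0.06, 0, 0, 0, 0, 20, 8, 0.06, 0, 0, 0, 0, 20, 8, 0.06, 0, 0, 0, 0, 20, 8, 0.06]'|head -2;python3 inch.py '[0, 0, 0, 0, 0, 0, 0.06, 0, 0, 0, 0, 0, 0, 0.06]'|head -2
python3 - <<'E'
from h import *;import pickle
a=pickle.load(open('w11.pkl','rb'));g=shot('wrist','x12.png');pickle.dump(g,open('w12.pkl','wb'));print(g['xyz'])
# expected fin region
for q in(a,g):
    print(proj(q,[(.4626,.069,.139),(.4626,.069,.125),(.569,-.004,.169)]).round(0).tolist())
P=[proj(q,[(.4626,.069,.135)])[0].astype(int) for q in(a,g)]
t=[]
for q,p in zip((a,g),P):
    x0=int(np.clip(p[0]-66,0,508)); y0=int(np.clip(p[1]-50,0,300)); print('crop',x0,y0)
    t.append(cv2.resize(q['frame'][y0:y0+100,x0:x0+132],(396,300),interpolation=cv2.INTER_CUBIC))
w,s=pickle.load(open('w10.pkl','rb'))
s=s['frame'][170:270,255:387];
bot=np.hstack([cv2.resize(s,(396,300),interpolation=cv2.INTER_CUBIC),cv2.resize(a['frame'],(396,300))])
cv2.imwrite('pics/c12.png',np.vstack([np.hstack(t),bot])[:,:,::-1])
E
```

```text
t: 28.55
ee_pos: [0.4945, 0.0032, 0.3004]
t: 28.72
ee_pos: [0.4947, -0.0005, 0.3014]
[0.42746621 0.00193296 0.42493977]
t: 29.18
ee_pos: [0.4998, 0.101, 0.2609]
t: 29.35
ee_pos: [0.5005, 0.0983, 0.2619]
[0.43315315 0.10084774 0.38533518]
[[398.0, 141.0], [394.0, 140.0], [320.0, 273.0]]
[[278.0, 147.0], [280.0, 144.0], [190.0, 298.0]]
crop 330 90
crop 212 95
```

View pics/c12.png

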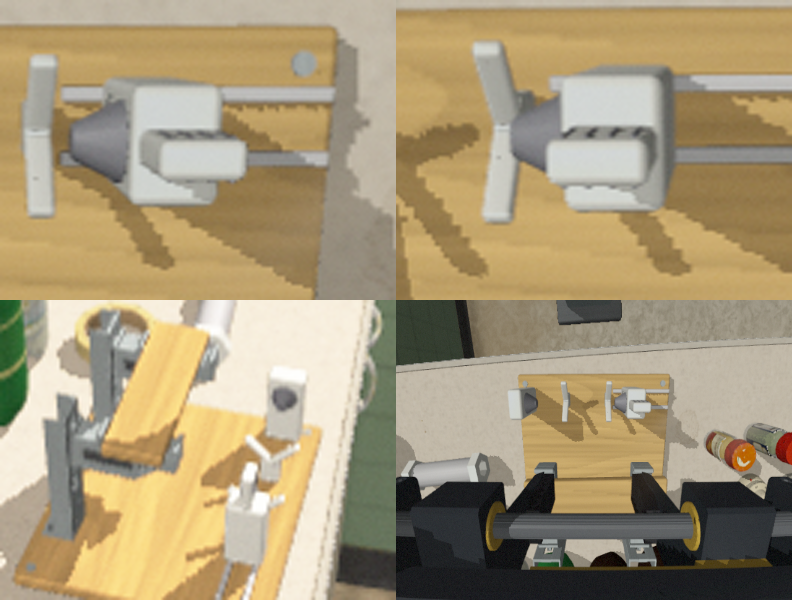

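The composite shows the shelf lying properly across both arms; the fin top centre is at (397.7,143.3) in the first view and (278.8,148.7) in the second; the tailstock cone tip at about (353,137) and the fixed one at (228,136).

Run:
```python
from al import *
import pickle
a=pickle.load(open('w11.pkl','rb'));g=pickle.load(open('w12.pkl','rb')); O=np.array([.5499,-.0036]);f=fr(O)
p,err=tri(a,(397.7,143.3),g,(278.8,148.7));print('fin top',p.round(4),err,f(p))
for uv in((353.3,136.7),(228,136)): q=plane(a,[uv],.08)[0];print('tip',q.round(4),f(q))
q=plane(g,[(250,138)],.08)[0];print('tip g',q.round(4),f(q))
p[2]=.12;go(p,np.pi-.05)
# roll in scene/wrist w9
w=pickle.load(open('w9.pkl','rb'));A,B=plane(w,[(336,104),(462,93)],.03);print('roll plugs',A.round(4),B.round(4),np.linalg.norm(A-B))
im=w['frame'];m=cv2.cvtColor(im,cv2.COLOR_RGB2GRAY).astype(int)
for u in(370,400,430): d=np.diff(m[:,u]);print(u,[(v,int(d[v])) for v in range(60,140) if abs(d[v])>15])
for v in(95,100): print(v,edges(w,v,315,490,12))
```

```text
fin top [0.4645 0.0694 0.1377] 0.00019806530717830285 [-0.089   0.0686]
tip [0.4626 0.0367 0.08  ] [-0.0892  0.0359]
tip [ 0.4544 -0.0936  0.08  ] [-0.0909 -0.0947]
tip g [0.4602 0.0364 0.08  ] [-0.0916  0.0354]
pos [0.5004 0.0984 0.2619] yaw 3.0831 w 0.0598 F [ 0.1  0.  -0.7]
rot [-0.0004  0.0011 -0.0085] shift [ 0.0344 -0.0311  0.1418]
roll plugs [ 0.5655 -0.2466  0.03  ] [ 0.5713 -0.3941  0.03  ] 0.14761086436921705
370 [(65, -39), (119, 16), (120, 37)]
400 [(60, -34), (61, -16), (117, 33)]
430 [(75, -17), (114, 27), (115, 20)]
95 [(329, 66), (330, 23), (344, -15), (455, -40), (457, -13), (458, -29), (459, 87), (460, 27), (473, -26), (474, -42)]
100 [(329, 40), (330, 24), (453, -40), (454, -21), (457, -21), (459, 112), (473, -23), (474, -46)]
```

The manual's scale: shifts go in units of 5 mm and turns go in units of 0.2 rad. Converting my numbers, 0.1 m is 20, 0.09 m is 18, -0.008 rad is -0.04.

```bash
python3 inch.py '[0, 0, 0, 3.4, -3.2, 6, 0.05, 0, 0, -0.04, 6.88, -6.22, 12, 0.05, 0, 0, -0.04, 6.88, -6.22, 18, 0.05, 0, 0, -0.04, 6.88, -6.22, 20, 0.05, 0, 0, -0.04, 6.88, -6.22, 20, 0.05]'|sed -n 2,2p
python3 inch.py '[0, 0, 0, 0, 0, 0, 0.05, 0, 0, 0, 0, 0, 0, 0.05, 0, 0, 0, 0, 0, 0, 0.05]'|sed -n 2,2p
python3 -c "
from h import *
go((.4645,.0694,.131),np.pi-.05)"
```

```text
ee_pos: [0.4629, 0.0701, 0.1599]
ee_pos: [0.4654, 0.0716, 0.1628]
pos [0.4654 0.0716 0.1628] yaw 3.0943 w 0.0499 F [-0.5  0.9 -0.1]
rot [0.001  0.0031 0.0027] shift [ 0.0009 -0.0023  0.0318]
```

```bash
python3 inch.py '[0, 0, 0, 0.2, -0.46, 3, 0.05, 0, 0, 0, 0.2, -0.46, 5.6, 0.05, 0, 0, 0, 0.2, -0.46, 6.2, 0.05, 0, 0, 0, 0.2, -0.46, 6.2, 0.05]'|sed -n 2,4p
python3 inch.py '[0, 0, 0, 0, 0, 0, 0.015, 0, 0, 0, 0, 0, 0, 0.015, 0, 0, 0, 0, 0, 0, 0.015, 0, 0, 0, 0, 0, 0, 0.015, 0, 0, 0, 0, 0, 0, 0.015]' 20
python3 inch.py '[0, 0, 0, 0, 2.4, 0, 0.015, 0, 0, 0, 0, 4.8, 0, 0.015, 0, 0, 0, 0, 7.2, 0, 0.015, 0, 0, 0, 0, 9.6, 0, 0.015, 0, 0, 0, 0, 10.6, 0, 0.015]'
python3 inch.py '[0, 0, 0, 0, 0.6, 0, 0.015, 0, 0, 0, 0, 1.2, 0, 0.015, 0, 0, 0, 0, 1.2, 0, 0.015, 0, 0, 0, 0, 1.2, 0, 0.015]'
```

```text
ee_pos: [0.4629, 0.0691, 0.1304]
tool_rot: [-0.0, 0.024, 1.0, -0.0]
force: [0.5, 0.1, 0.5]
t: 30.82
ee_pos: [0.4633, 0.0694, 0.1309]
tool_rot: [0.001, 0.023, 1.0, 0.0]
force: [-2.0, 2.0, 4.4]
width: 0.0259
finger_force: 20.0
t: 31.23
ee_pos: [0.4661, 0.1225, 0.1309]
tool_rot: [0.001, 0.023, 1.0, 0.0]
force: [1.1, -2.9, 6.2]
width: 0.026
finger_force: 20.0
t: 31.57
ee_pos: [0.4664, 0.1262, 0.1308]
tool_rot: [0.001, 0.024, 1.0, -0.001]
force: [0.3, -4.4, 6.6]
width: 0.0262
finger_force: 20.0
```

In the tool's units: -0.08 m is -16, -0.04 m is -8.

```bash
python3 inch.py '[0, 0, 0, 0, 0, 0, 0.045, 0, 0, 0, 0, 0, 0, 0.045, 0, 0, 0, 0, 0, 0, 0.045, 0, 0, 0, 0, 0, -8, 0.045, 0, 0, 0, 0, 0, -16, 0.056]'|sed -n 2,5p
python3 inch.py '[0, 0, 0, 0, 0, -8, 0.056, 0, 0, 0, 0, -4, -16, 0.056, 0, 0, 0, -2, -11, -18, 0.056, 0, 0, 0, -4, -18, -18, 0.056, 0, 0, 0, -6, -26, -18, 0.056]'|sed -n 2,2p
python3 inch.py '[0, 0, 0.625, -2.2, -8, 0, 0.056, 0, 0, 1.25, -4.4, -16, 0, 0.056, 0, 0, 1.875, -6.6, -24, 0, 0.056, 0, 0, 2.5, -8.8, -32, 0, 0.056, 0, 0, 3, -11, -40, 0, 0.056]'|sed -n 2,2p
python3 -c "
from h import *
go((.568,-.32,.2),np.pi/2+.039)"
```

```text
ee_pos: [0.4634, 0.1274, 0.2091]
tool_rot: [-0.003, 0.023, 1.0, -0.001]
force: [1.6, 0.3, 0.3]
width: 0.0497
ee_pos: [0.49, -0.0035, 0.3017]
ee_pos: [0.5348, -0.2075, 0.3001]
pos [ 0.5348 -0.2075  0.3001] yaw 2.4887 w 0.0562 F [1.2 1.  1.2]
rot [ 0.000e+00 -4.000e-04  8.789e-01] shift [-0.0948 -0.0692  0.1001]
```

```bash
python3 inch.py '[0, 0, 2.2, -6, -4, 0, 0.056, 0, 0, 2.2, -12, -8, 0, 0.056, 0, 0, 2.2, -18, -13, 0, 0.056, 0, 0, 2.2, -18.8, -13.6, 0, 0.056, 0, 0, 2.2, -18.8, -13.6, 0, 0.056]'|sed -n 2,2p
python3 inch.py '[0, 0, 2.195, 0, 0, 4, 0.056, 0, 0, 2.195, 0, 0, 8, 0.056, 0, 0, 2.195, 0, 0, 12, 0.056, 0, 0, 2.195, 0, 0, 12, 0.056, 0, 0, 2.195, 0, 0, 12, 0.056]'|sed -n 2,2p
python3 - <<'E'
from al import *
go((.568,-.32,.028),np.pi/2+.039)
g=shot('wrist','x13.png');print(g['xyz'])
P=[(.568+dx-.039*dy,-.32+dy+.039*dx,.025) for dx,dy in((0,0),(0,.064),(0,.08),(.022,.05),(-.022,.05))];print(proj(g,P).round(0).tolist())
for v in(100,120,140,160,180,200,220): print(v,edges(g,v,220,420,14))
m=cv2.cvtColor(g['frame'],cv2.COLOR_RGB2GRAY).astype(int);d=np.diff(m[:,319]);print([(v,int(d[v])) for v in range(0,230) if abs(d[v])>14])
E
```

```text
ee_pos: [0.5681, -0.3195, 0.2993]
ee_pos: [0.5684, -0.314, 0.2385]
pos [ 0.5684 -0.314   0.2385] yaw 1.6175 w 0.0559 F [ 0.3 -0.3 -0.9]
rot [-0.0027 -0.0029  0.0077] shift [-6.600e-03 -1.000e-04  2.105e-01]
[ 0.56604565 -0.24814396  0.36224267]
[[318.0, 176.0], [318.0, 113.0], [318.0, 96.0], [340.0, 127.0], [296.0, 127.0]]
100 [(298, -29), (345, 36), (383, -19), (384, -59), (385, -31), (388, 73), (389, 25), (403, -17), (406, 17), (407, 35)]
120 [(286, -16), (287, -27), (343, 28), (344, 15), (377, -44), (378, -37), (381, 19), (382, 45), (392, -17), (394, -15), (410, 21), (412, 26)]
140 [(281, 15), (312, -30), (313, -25), (339, 29), (340, 19), (379, -22), (380, -32), (381, -15), (383, 45), (395, -15), (396, -24)]
160 [(277, -20), (278, -25), (320, 18), (339, 32), (340, 20), (412, -21), (418, -18), (419, -21)]
180 [(277, -15), (278, -22), (320, 18), (339, 30), (340, 21)]
200 [(278, -20), (279, -22), (320, 17), (338, 30), (339, 20)]
220 [(279, -17), (320, 15), (343, 34), (344, 17)]
[(3, -18), (6, 44), (7, 26), (85, -16), (132, -21), (134, 24), (151, -24)]
```

Run:
```python
from al import *
import pickle
im=cv2.imread('pics/x13.png')[:,:,::-1]
for u in(300,310,325): print(u,[im[v,u].tolist() for v in range(76,160,5)])
w=pickle.load(open('w9.pkl','rb'))
for z in(.025,.04): A,B=plane(w,[(329.5,105),(474,93)],z);print(A.round(4),B.round(4),np.linalg.norm(A-B).round(4),(A+B)/2)
print(w['frame'][100,325:350:3].tolist())
```

```text
300 [[202, 194, 178], [201, 192, 175], [200, 192, 173], [200, 192, 175], [199, 189, 171], [152, 142, 130], [147, 139, 123], [147, 139, 127], [149, 142, 127], [147, 140, 125], [149, 143, 127], [144, 137, 122], [199, 203, 200], [212, 216, 213], [212, 215, 213], [212, 216, 212], [188, 187, 183]]
310 [[197, 190, 173], [201, 193, 177], [198, 189, 172], [188, 180, 162], [150, 143, 129], [148, 140, 126], [147, 140, 125], [148, 141, 126], [150, 142, 128], [146, 140, 125], [150, 144, 129], [147, 139, 125], [194, 198, 193], [212, 217, 213], [212, 216, 213], [212, 216, 213], [165, 163, 161]]
325 [[195, 188, 170], [199, 190, 172], [149, 139, 127], [150, 143, 127], [150, 144, 129], [150, 141, 127], [148, 141, 127], [151, 141, 127], [151, 143, 129], [149, 142, 128], [151, 144, 129], [150, 143, 127], [149, 151, 142], [152, 152, 145], [149, 150, 140], [148, 141, 127], [146, 139, 124]]
[ 0.5647 -0.2391  0.025 ] [ 0.5708 -0.4106  0.025 ] 0.1716 [ 0.56776272 -0.32486182  0.025     ]
[ 0.5648 -0.2386  0.04  ] [ 0.5707 -0.4037  0.04  ] 0.1652 [ 0.56774379 -0.3211747   0.04      ]
[[155, 146, 131], [146, 139, 126], [211, 215, 213], [216, 220, 218], [217, 220, 218], [216, 219, 218], [218, 221, 219], [194, 193, 191], [194, 191, 190]]
```

```bash
cat > roll.py <<'E'
from al import *
def rollmask(g):
    im=g['frame'].astype(int); m=((im[:,:,2]-im[:,:,0])>-14)&(im.sum(2)>240); m[228:]=0; m=m.astype(np.uint8)*255
    return cv2.morphologyEx(m,cv2.MORPH_OPEN,np.ones((3,3)))
E
python3 - <<'E'
from roll import *
g=shot('wrist','x14.png');m=rollmask(g)
for c in cv2.findContours(m,0,2)[0]:
    if cv2.contourArea(c)>400: print(cv2.contourArea(c),cv2.boundingRect(c),cv2.approxPolyDP(c,3,True).reshape(-1,2).tolist())
for v in range(130,228,8): u=np.flatnonzero(m[v,240:400])+240; print(v,u.min() if len(u) else None,u.max() if len(u) else None,end=';')
print(g['xyz'],env.state()['ee_pos'])
E
```

```text
918.5 (575, 159, 65, 34) [[639, 161], [627, 159], [633, 165], [631, 168], [610, 171], [601, 181], [586, 177], [588, 180], [578, 181], [575, 189], [591, 192], [594, 184], [589, 180], [619, 190], [637, 189]]
4084.5 (271, 131, 56, 97) [[273, 132], [271, 147], [278, 150], [280, 227], [318, 227], [319, 150], [326, 147], [326, 133]]
9040.0 (536, 23, 104, 128) [[634, 23], [570, 39], [548, 59], [537, 83], [537, 93], [541, 85], [547, 86], [546, 97], [536, 98], [543, 121], [553, 119], [555, 124], [548, 127], [558, 134], [557, 138], [639, 150], [639, 142], [628, 137], [618, 110], [613, 113], [608, 108], [639, 112], [639, 101], [609, 99], [618, 94], [639, 93], [639, 53], [634, 53], [639, 35], [624, 47], [623, 53], [619, 50], [627, 38], [618, 43], [614, 40]]
3688.0 (0, 0, 145, 77) [[0, 0], [0, 27], [102, 50], [109, 73], [144, 75], [142, 45]]
130 None None;138 271 326;146 271 326;154 278 319;162 278 319;170 278 319;178 279 319;186 279 319;194 279 319;202 279 319;210 279 319;218 279 319;226 280 318;[ 0.56611535 -0.24879484  0.36333919] [ 0.56923    -0.31541275  0.2404546 ]
```

The roll has been knocked aside (plug now at u 271–326, rows 131–149). Re-measure.

Run:
```python
from al import *
g=shot('wrist')
# plug outer end row 132 (top edge z~.05 or bottom?), inner boundary row 149 at side silhouette
tb=plane(g,[(298.5,154),(299,226)],.027); pi=plane(g,[(298.5,149)],.027)[0]; print('tube',tb.round(4),'inner',pi.round(4)); po=plane(g,[(298.5,132)],.027)[0];print('outer',po.round(4))
d=tb[0]-tb[1]; ax=d[:2]/np.hypot(*d[:2]); print('yaw',np.arctan2(d[1],d[0]))
c=pi[:2]-ax*.064; print('centre',c,po[:2]-ax*.08)
wd=plane(g,[(278.5,180),(319.5,180)],.027);print('tube width',np.linalg.norm(wd[0]-wd[1])); wp=plane(g,[(271,140),(327,140)],.025);print('plug',np.linalg.norm(wp[0]-wp[1]))
go((*c,.1),np.arctan2(d[1],d[0]))
```

```text
tube [[ 0.5487 -0.3001  0.027 ]
 [ 0.552  -0.379   0.027 ]] inner [ 0.5485 -0.295   0.027 ]
outer [ 0.5479 -0.2777  0.027 ]
yaw 1.6131434092169434
centre [ 0.5511819  -0.35889553] [ 0.55123794 -0.35765661]
tube width 0.04312129352179776
plug 0.05741658985239785
pos [ 0.5693 -0.3159  0.2408] yaw 1.6198 w 0.0558 F [ 0.6 -0.3 -0.4]
rot [ 0.001  -0.0003  0.0067] shift [-0.0421 -0.0203  0.1408]
```

```bash
python3 inch.py '[0, 0, 0.035, -4.2, -2, 6, 0.06, 0, 0, 0.035, -8.4, -4.06, 12, 0.06, 0, 0, 0.035, -8.4, -4.06, 20, 0.06, 0, 0, 0.035, -8.4, -4.06, 28, 0.06, 0, 0, 0.035, -8.4, -4.06, 28, 0.06]'|sed -n 2,2p
python3 inch.py '[0, 0, 0, 0, 0, 0, 0.06, 0, 0, 0, 0, 0, 0, 0.06, 0, 0, 0, 0, 0, 0, 0.06]'|sed -n 2,2p
python3 -c "
from roll import *
g=shot('wrist');m=rollmask(g)
for v in range(20,228,16): u=np.flatnonzero(m[v,240:400])+240; print(v,u.min() if len(u) else None,u.max() if len(u) else None,end=';')
go((.5512,-.3585,.028),1.613)"
```

```text
ee_pos: [0.5465, -0.3565, 0.0935]
ee_pos: [0.5523, -0.3607, 0.1036]
20 None None;36 None None;52 None None;68 None None;84 265 362;100 266 361;116 278 349;132 278 349;148 279 349;164 279 349;180 280 348;196 281 348;212 281 348;pos [ 0.5522 -0.3605  0.1035] yaw 1.6092 w 0.0601 F [ 0.1  0.1 -0.8]
rot [ 0.0044  0.0025 -0.0038] shift [ 0.0022 -0.0013  0.0755]
```

```bash
python3 inch.py '[0, 0, 0, 0.4, -0.3, 6, 0.06, 0, 0, 0, 0.4, -0.3, 11, 0.06, 0, 0, 0, 0.4, -0.3, 14.8, 0.06, 0, 0, 0, 0.4, -0.3, 14.9, 0.06, 0, 0, 0, 0.4, -0.3, 14.9, 0.06]'|sed -n 2,4p
python3 inch.py '[0, 0, 0, 0, 0, 0, 0.06, 0, 0, 0, 0, 0, 0, 0.03, 0, 0, 0, 0, 0, 0, 0.03, 0, 0, 0, 0, 0, 0, 0.03, 0, 0, 0, 0, 0, 0, 0.03]' 30
python3 inch.py '[0, 0, 0, 0, 0, 0, 0.03, 0, 0, 0, 0, 0, 0, 0.03, 0, 0, 0, 0, 0, 0, 0.03, 0, 0, 0, 0, 0, -4, 0.03, 0, 0, 0, 0, 0, -10, 0.03]'
```

```text
ee_pos: [0.5493, -0.3578, 0.0268]
tool_rot: [0.0, 0.694, 0.72, 0.0]
force: [0.4, -0.2, 0.6]
t: 35.35
ee_pos: [0.5498, -0.3582, 0.0272]
tool_rot: [0.001, 0.694, 0.72, 0.0]
force: [-0.9, 1.4, 7.3]
width: 0.0431
finger_force: 29.4
t: 35.77
ee_pos: [0.5466, -0.3559, 0.0734]
tool_rot: [-0.003, 0.694, 0.72, -0.001]
force: [-0.0, 0.3, -2.6]
width: 0.0427
finger_force: 30.0
```

```bash
python3 inch.py '[0, 0, 0, 0, 0, -8, 0.03, 0, 0, 0, 0, 0, -16, 0.03, 0, 0, 0, 0, 0, -24, 0.03, 0, 0, 0, 0, 0, -32, 0.03, 0, 0, 0, 0, 0, -36, 0.03]'|sed -n 2,2p
python3 -c "
from h import *
go((.46,-.001,.2),np.pi/2-.05)"
```

```text
ee_pos: [0.5497, -0.3589, 0.261]
pos [ 0.5497 -0.3589  0.261 ] yaw 1.6077 w 0.0427 F [ 1.1 -1.7 -3. ]
rot [0.0049 0.0028 0.0869] shift [ 0.3611 -0.0767  0.0595]
```

In the tool's units: 0.195 m is 39, 0.156 m is 31.2, 0.087 rad is 0.435.

```bash
python3 inch.py '[0, 0, 0.2, 7.8, -1.6, 0, 0.03, 0, 0, 0.435, 15.6, -3.2, 0, 0.03, 0, 0, 0.435, 23.4, -5, 0, 0.03, 0, 0, 0.435, 31.2, -6.6, 0, 0.03, 0, 0, 0.435, 39, -8.2, 0, 0.03]'|sed -n 2,2p
python3 inch.py '[-0.5, 0, 0, 7.8, -1, 0, 0.03, -1, 0, 0, 15.6, -2, 0, 0.03, -1.5, 0, 0, 23.4, -3, 0, 0.03, -2, 0, 0, 31.2, -4.2, 2, 0.03, -2, 0, 0, 33, -4.2, 4, 0.03]'|sed -n 2,3p
python3 inch.py '[0, 0, 0, 0, 0, 0, 0.03, 0, 0, 0, 0, 0, 0, 0.03, 0, 0, 0, 0, 0, 0, 0.03]'|sed -n 2,3p
cat >> h.py <<'E'
def got(goal,yaw,tilt):
    s=env.state();T=Rq(s['tool_rot']);Td=np.c_[[np.cos(yaw),np.sin(yaw),0],[np.sin(yaw),-np.cos(yaw),0],[0,0,-1]]@R.from_rotvec([-tilt,0,0]).as_matrix()
    print('pos',s['ee_pos'].round(4),'F',s['force'].round(1),'w',round(s['width'],4),'rot',R.from_matrix(T.T@Td).as_rotvec().round(4),'shift',(T.T@(np.array(goal)-s['ee_pos'])).round(4))
E
python3 -c "
from h import *
got((.459,-.001,.13),np.pi/2-.05,.4);got((.459,-.001,.0793),np.pi/2-.05,.4);print(env.state()['qpos'].round(2))"
```

```text
ee_pos: [0.4991, -0.1625, 0.2555]
ee_pos: [0.4841, 0.0062, 0.235]
tool_rot: [0.143, 0.708, 0.677, 0.139]
ee_pos: [0.4881, 0.0005, 0.2361]
tool_rot: [0.144, 0.71, 0.675, 0.137]
pos [0.4881 0.0005 0.2361] F [ 0.9 -0.1 -1.8] w 0.0429 rot [-0.0001  0.0007 -0.0007] shift [-0.0029 -0.068   0.0865]
pos [0.4881 0.0005 0.2361] F [ 0.9 -0.1 -1.8] w 0.0429 rot [-0.0001  0.0007 -0.0007] shift [-0.0029 -0.0877  0.1332]
[-0.64  0.13  0.55  2.3  -0.02  0.33 -0.14]
```

```bash
python3 inch.py '[0, 0, 0, -0.2, -4.6, 4, 0.03, 0, 0, 0, -0.4, -9.2, 9, 0.03, 0, 0, 0, -0.6, -12, 13, 0.03, 0, 0, 0, -0.6, -13.6, 17.3, 0.03, 0, 0, 0, -0.6, -13.6, 17.3, 0.03]'|sed -n 2,3p
python3 inch.py '[0, 0, 0, 0, 0, 0, 0.03, 0, 0, 0, 0, 0, 0, 0.03, 0, 0, 0, 0, 0, 0, 0.03]'|sed -n 2,4p
python3 -c "
from h import *
got((.459,-.001,.0793),np.pi/2-.05,.4);print(env.state()['qpos'].round(2))"
```

```text
ee_pos: [0.4685, 0.0086, 0.1671]
tool_rot: [0.124, 0.711, 0.678, 0.136]
ee_pos: [0.4679, 0.0092, 0.1675]
tool_rot: [0.123, 0.711, 0.679, 0.136]
force: [-0.7, 0.0, -2.5]
pos [0.4679 0.0092 0.1675] F [-0.7  0.  -2.5] w 0.0426 rot [-0.0315 -0.0274 -0.0015] shift [-0.0129 -0.0396  0.079 ]
[-0.71  0.3   0.65  2.38 -0.8   0.21  0.61]
```

```bash
python3 -c "
from h import *
got((.459,-.001,.16),np.pi/2-.05,.28)"
python3 inch.py '[0, 0, 0, 0, 0, -2, 0.03, 0.15, 0, 0, 0, 0, -2, 0.03]' | sed -n 2,3p
python3 -c "
from h import *
got((.459,-.001,.16),np.pi/2-.05,.28)"
```

```text
pos [0.4679 0.0092 0.1675] F [-0.7  0.  -2.5] w 0.0426 rot [ 0.0885 -0.0275  0.0002] shift [-0.0108 -0.0105  0.0037]
ee_pos: [0.4628, 0.0091, 0.1772]
tool_rot: [0.112, 0.713, 0.681, 0.126]
pos [0.4628 0.0091 0.1772] F [-0.5 -0.1 -3. ] w 0.0425 rot [ 0.0575 -0.0286 -0.0003] shift [-0.0108 -0.0088  0.0148]
```

In the tool's units: 0.0148 m is 2.96, -0.0108 m is -2.16, 0.057 rad is 0.285.

```bash
python3 inch.py '[0.285, -0.14, 0, -1, -0.8, 0, 0.03, 0.285, -0.14, 0, -2.16, -1.76, 2.96, 0.03, 0.285, -0.14, 0, -2.16, -1.76, 2.96, 0.03, 0.285, -0.14, 0, -2.16, -1.76, 2.96, 0.03]' | sed -n 2,3p
python3 -c "
from h import *
got((.459,-.001,.12),np.pi/2-.05,.28);print(env.state()['qpos'].round(3))"
```

```text
ee_pos: [0.4595, -0.0005, 0.1592]
tool_rot: [0.101, 0.717, 0.683, 0.096]
pos [ 0.4595 -0.0005  0.1592] F [-0.2 -0.  -2.5] w 0.0428 rot [-0.0001 -0.      0.0007] shift [-0.0005 -0.0112  0.0375]
[-0.779  0.359  0.767  2.344 -0.714  0.325  0.529]
```

In the tool's units: 0.0375 m is 7.5, 0.025 m is 5, -0.04 rad is -0.2.

```bash
python3 inch.py '[0, 0, 0, 0, -0.8, 2.4, 0.03, -0.1, 0, 0, 0, -1.6, 5, 0.03, -0.2, 0, 0, 0, -2.24, 7.5, 0.03, -0.2, 0, 0, 0, -2.24, 7.5, 0.03, -0.2, 0, 0, 0, -2.24, 7.5, 0.03]' | sed -n 2,3p
python3 -c "
from h import *
got((.459,-.001,.08),np.pi/2-.05,.32);print(env.state()['qpos'].round(3))"
```

```text
ee_pos: [0.4587, -0.0008, 0.1196]
tool_rot: [0.115, 0.716, 0.68, 0.11]
pos [ 0.4587 -0.0008  0.1196] F [-0.7  0.2 -3.3] w 0.0427 rot [-0.     -0.0005 -0.0014] shift [-0.0003 -0.0121  0.0376]
[-0.637  0.432  0.597  2.388 -1.227  0.195  1.017]
```

```bash
python3 -c "
from h import *
got((.4529,-.0005,.12),np.pi/2-.05,.22)"
python3 inch.py '[0.25, 0, 0, 0, -0.6, 0, 0.03, 0.5, 0, 0, 0, -1.1, -0.28, 0.03, 0.5, 0, 0, 0, -1.1, -0.28, 0.03, 0.5, 0, 0, 0, -1.1, -0.28, 0.03]' | sed -n 2,3p
python3 -c "
from h import *
got((.4529,-.0005,.095),np.pi/2-.05,.22);print(env.state()['qpos'].round(3))"
```

```text
pos [ 0.4587 -0.0008  0.1196] F [-0.7  0.2 -3.3] w 0.0427 rot [ 0.1    -0.0006 -0.0014] shift [-0.     -0.0054 -0.0022]
ee_pos: [0.4545, -0.0002, 0.1201]
tool_rot: [0.081, 0.719, 0.686, 0.076]
pos [ 4.545e-01 -2.000e-04  1.201e-01] F [ 0.   0.1 -1.9] w 0.0428 rot [0.0026 0.0011 0.0021] shift [-0.0003 -0.0071  0.0241]
[-0.784  0.506  0.806  2.335 -1.028  0.384  0.822]
```

In the tool's units: -0.007 m is -1.4, 0.024 m is 4.8.

```bash
python3 inch.py '[0, 0, 0, 0, -0.6, 2, 0.03, 0, 0, 0, 0, -1.4, 4.8, 0.03, 0, 0, 0, 0, -1.4, 4.8, 0.03, 0, 0, 0, 0, -1.4, 4.8, 0.03]' | sed -n 2,4p
python3 -c "
from h import *
got((.4529,-.0005,.0864),np.pi/2-.05,.22);print(env.state()['qpos'].round(3))"
```

```text
ee_pos: [0.4515, -0.0001, 0.0946]
tool_rot: [0.079, 0.72, 0.685, 0.076]
force: [0.4, -0.2, -1.5]
pos [ 4.515e-01 -1.000e-04  9.460e-02] F [ 0.4 -0.2 -1.5] w 0.0425 rot [ 0.0001 -0.0006  0.0001] shift [-0.0003 -0.0004  0.0083]
[-0.677  0.535  0.672  2.345 -1.145  0.317  0.929]
```

In the tool's units: 0.008 m is 1.6, 0.004 m is 0.8.

```bash
python3 inch.py '[0, 0, 0, 0, 0, 0.8, 0.03, 0, 0, 0, 0, 0, 1.6, 0.03, 0, 0, 0, 0, 0, 1.6, 0.03]' | sed -n 2,4p; python3 inch.py '[0, 0, 0, 0, 0, 0.2, 0.03, 0, 0, 0, 0, 0, 0.4, 0.03, 0, 0, 0, 0, 0, 0.4, 0.03]' | sed -n 2,4p
python3 -c "
from h import *
got((.4529,-.0005,.0864),np.pi/2-.05,.22);print(env.state()['qpos'].round(3))"
```

```text
ee_pos: [0.4542, 0.0001, 0.0867]
tool_rot: [0.08, 0.72, 0.686, 0.076]
force: [-1.2, -0.1, -2.5]
ee_pos: [0.4546, 0.0, 0.0848]
tool_rot: [0.08, 0.72, 0.686, 0.076]
force: [0.5, 0.1, -2.1]
pos [0.4546 0.     0.0848] F [ 0.5  0.1 -2.1] w 0.0426 rot [0.0011 0.0001 0.0016] shift [-0.0006 -0.0012 -0.0019]
[-0.637  0.552  0.622  2.339 -1.193  0.294  0.975]
```

```bash
for i in 1 2 3; do python3 inch.py '[0, 0, 0, 0, -0.06, 0.2, 0.03, 0, 0, 0, 0, -0.06, 0.3, 0.03, 0, 0, 0, 0, -0.06, 0.3, 0.03]' | sed -n 2,4p; done
```

```text
ee_pos: [0.4553, -0.0001, 0.0836]
tool_rot: [0.08, 0.72, 0.685, 0.076]
force: [2.6, -0.5, 1.9]
ee_pos: [0.4562, -0.0001, 0.0826]
tool_rot: [0.081, 0.72, 0.685, 0.077]
force: [2.8, -0.4, 5.8]
ee_pos: [0.4572, -0.0002, 0.0815]
tool_rot: [0.082, 0.72, 0.685, 0.078]
force: [4.0, -0.8, 8.9]
```

```bash
python3 inch.py '[0, 0, 0, 0, 0, 0, 0.046, 0, 0, 0, 0, 0, 0, 0.05, 0, 0, 0, 0, 0, 0, 0.056, 0, 0, 0, 0, 0, 0, 0.06, 0, 0, 0, 0, 0, 0, 0.06]' | sed -n 2,5p
python3 inch.py '[0, 0, 0, 0, 0, -4, 0.06, 0, 0, 0, 0, 0, -10, 0.06, 0, 0, 0, 0, 0, -18, 0.06, 0, 0, 0, 0, 0, -26, 0.06, 0, 0, 0, 0, 0, -30, 0.06]' | sed -n 2,5p
python3 inch.py '[0, 0, 0, 0, 0, 0, 0.06, 0, 0, 0, 0, 0, 0, 0.06]' | sed -n 2,2p
python3 -c "
from h import *
print(env.state()['qpos'].round(2));go((.50,.1,.28),np.pi-.05)"
```

```text
ee_pos: [0.4534, 0.0001, 0.0798]
tool_rot: [0.079, 0.72, 0.686, 0.075]
force: [-0.2, -0.6, -0.2]
width: 0.0597
ee_pos: [0.4253, 0.0039, 0.2079]
tool_rot: [0.078, 0.719, 0.687, 0.075]
force: [0.1, 0.6, 0.6]
width: 0.06
ee_pos: [0.4262, 0.0062, 0.2073]
[-1.18  0.29  1.21  2.35 -0.54  0.53  0.39]
pos [0.4262 0.0062 0.2073] yaw 1.5294 w 0.0601 F [-0.7  0.7 -0.9]
rot [ 0.1784  0.1674 -1.5559] shift [ 0.0973  0.0839 -0.0551]
```

```bash
python3 inch.py '[0.5, 0, 0, 0, 6, -6, 0.06, 1.09, 0, 0, 0, 12, -12, 0.06, 1.09, 0, 0, 0, 15, -14, 0.06, 1.09, 0, 0, 0, 15, -14, 0.06]' | sed -n 2,3p
for i in 1 2; do python3 inch.py '[0, 0, -3, 0, 0, 0, 0.06, 0, 0, -3, 0, 0, 0, 0.06, 0, 0, -3, 0, 0, 0, 0.06, 0, 0, -3, 0, 0, 0, 0.06, 0, 0, -3, 0, 0, 0, 0.06]'|sed -n 2,2p; done
python3 inch.py '[0, 0, -1.8, 0, 0, 0, 0.06, 0, 0, -1.8, 0, 0, 0, 0.06, 0, 0, -1.8, 0, 0, 0, 0.06, 0, 0, -1.8, 0, 0, 0, 0.06]'|sed -n 2,3p
python3 - <<'E'
from roll import *
import pickle
go((.4645,.128,.131),np.pi-.05)
g=shot('wrist','x15.png');pickle.dump(g,open('w15.pkl','wb'));m=rollmask(g)
O=np.array([.5499,-.0036]);f=fr(O)
ra=O-.0900*e-.0287*n; pts=[np.r_[ra+n*t,.077] for t in(-.066,.027-.08,.027-.064,.027,.027+.064,.027+.08,.12)]
print(proj(g,pts).round(0).tolist())
for v in range(90,200,10): 
    u=np.flatnonzero(m[v]); 
    if len(u):
        s=np.split(u,np.flatnonzero(np.diff(u)>4)+1); print(v,[(int(a[0]),int(a[-1])) for a in s if len(a)>6])
E
```

```text
ee_pos: [0.4917, 0.0027, 0.2957]
tool_rot: [0.002, 0.721, 0.692, 0.004]
ee_pos: [0.4836, 0.0028, 0.2898]
ee_pos: [0.4835, 0.0028, 0.2897]
ee_pos: [0.4835, 0.0026, 0.2899]
tool_rot: [-0.0, 0.025, 1.0, 0.003]
pos [0.4835 0.0026 0.2899] yaw 3.0913 w 0.0597 F [-1.1  0.1  0.6]
rot [ 0.0053 -0.0011 -0.0003] shift [0.0251 0.1234 0.1596]
[[223.0, 149.0], [236.0, 148.0], [251.0, 148.0], [314.0, 148.0], [376.0, 148.0], [392.0, 148.0], [404.0, 149.0]]
120 [(199, 206), (427, 433)]
130 [(183, 219), (233, 446)]
140 [(174, 200), (231, 399), (410, 458)]
150 [(175, 220), (232, 398), (411, 464)]
160 [(176, 202), (233, 398), (415, 474)]
170 [(177, 199), (236, 254), (264, 272), (336, 345), (355, 395), (426, 455)]
180 [(575, 592)]
190 [(624, 632)]
```

Run:
```python
from roll import *
import pickle
g=pickle.load(open('w15.pkl','rb'));m=rollmask(g)
for u in(240,275,300,330,360,385,440): 
    v=np.flatnonzero(m[100:200,u])+100; s=np.split(v,np.flatnonzero(np.diff(v)>3)+1);print(u,[(int(a[0]),int(a[-1])) for a in s if len(a)>2])
```

```text
240 [(122, 176)]
275 [(128, 169)]
300 [(128, 169)]
330 [(128, 169)]
360 [(129, 170)]
385 [(122, 176)]
440 [(130, 172)]
```

```bash
python3 inch.py '[0, 0, 0, 2, 8, 0, 0.05, 0, 0, 0, 4, 16, 4, 0.05, 0, 0, 0, 4, 24, 10, 0.05, 0, 0, 0, 4, 24.5, 18, 0.05, 0, 0, 0, 4, 24.5, 22, 0.05]' | sed -n 2,2p
python3 inch.py '[0, 0, 0, 0, 0, 0, 0.05, 0, 0, 0, 0, 0, 0, 0.05, 0, 0, 0, 0, 0, 0, 0.05]' | sed -n 2,2p
python3 -c "
from h import *
go((.4655,.1265,.131),np.pi-.05)"
```

```text
ee_pos: [0.4696, 0.1296, 0.1786]
ee_pos: [0.4719, 0.125, 0.183]
pos [0.4719 0.125  0.183 ] yaw 3.0837 w 0.0505 F [ 0.6 -0.   1. ]
rot [ 0.0034  0.0026 -0.0079] shift [0.0066 0.001  0.052 ]
```

In the tool's units: 0.052 m is 10.4, 0.045 m is 9, -0.008 rad is -0.04.

```bash
python3 inch.py '[0, 0, -0.04, 1.32, 0.2, 6, 0.05, 0, 0, -0.04, 1.32, 0.2, 9, 0.05, 0, 0, -0.04, 1.32, 0.2, 10.4, 0.05, 0, 0, -0.04, 1.32, 0.2, 10.4, 0.05]' | sed -n 2,4p
python3 inch.py '[0, 0, 0, 0, 0, 0, 0.015, 0, 0, 0, 0, 0, 0, 0.015, 0, 0, 0, 0, 0, 0, 0.015, 0, 0, 0, 0, 0, 0, 0.015, 0, 0, 0, 0, 0, 0, 0.015]' 30
python3 inch.py '[0, 0, 0, 0, -1.6, 0, 0.015, 0, 0, 0, 0, -3.2, 0, 0.015, 0, 0, 0, 0, -4.8, 0, 0.015, 0, 0, 0, 0, -6.4, 0, 0.015, 0, 0, 0, 0, -8, 0, 0.015]' | sed -n 2,5p
python3 inch.py '[0, 0, 0, 0, -0.8, 0, 0.015, 0, 0, 0, 0, -1.6, 0, 0.015, 0, 0, 0, 0, -2.4, 0, 0.015, 0, 0, 0, 0, -2.4, 0, 0.015]' | sed -n 2,5p
```

```text
ee_pos: [0.4651, 0.1268, 0.1305]
tool_rot: [0.001, 0.024, 1.0, 0.002]
force: [0.1, -0.3, -0.0]
t: 44.73
ee_pos: [0.4654, 0.1261, 0.1311]
tool_rot: [0.002, 0.024, 1.0, 0.001]
force: [-1.1, -5.1, 6.2]
width: 0.0256
finger_force: 30.0
ee_pos: [0.4634, 0.0889, 0.131]
tool_rot: [0.001, 0.023, 1.0, 0.003]
force: [-2.5, 5.5, 8.6]
width: 0.0257
ee_pos: [0.4627, 0.076, 0.131]
tool_rot: [0.001, 0.023, 1.0, 0.003]
force: [-2.5, 1.6, 9.5]
width: 0.0258
```

```bash
for i in 1 2 3; do python3 inch.py '[0, 0, 0, 0, -0.2, 0, 0.015, 0, 0, 0, 0, -0.4, 0, 0.015, 0, 0, 0, 0, -0.6, 0, 0.015, 0, 0, 0, 0, -0.6, 0, 0.015]' | sed -n 2,5p; done
```

```text
ee_pos: [0.4626, 0.0739, 0.131]
tool_rot: [0.001, 0.023, 1.0, 0.003]
force: [-2.0, 4.8, 9.2]
width: 0.0259
ee_pos: [0.4624, 0.0711, 0.131]
tool_rot: [0.001, 0.023, 1.0, 0.003]
force: [-3.7, 4.6, 9.5]
width: 0.0254
ee_pos: [0.4624, 0.0699, 0.1311]
tool_rot: [0.001, 0.022, 1.0, 0.004]
force: [-2.5, 9.8, 9.4]
width: 0.0253
```

Force rising; push on to the stop.

```bash
for i in 1 2; do python3 inch.py '[0, 0, 0, 0, -0.2, 0, 0.015, 0, 0, 0, 0, -0.4, 0, 0.015, 0, 0, 0, 0, -0.6, 0, 0.015, 0, 0, 0, 0, -0.6, 0, 0.015]' | sed -n 2,5p; done; python3 inch.py '[0, 0, 0, 0, -0.2, 0, 0.015, 0, 0, 0, 0, -0.4, 0, 0.015, 0, 0, 0, 0, -0.4, 0, 0.015, 0, 0, 0, 0, -0.4, 0, 0.015]' | sed -n 2,5p
```

```text
ee_pos: [0.4624, 0.0692, 0.1311]
tool_rot: [0.001, 0.021, 1.0, 0.005]
force: [-2.7, 17.3, 7.1]
width: 0.0258
ee_pos: [0.4624, 0.0687, 0.1311]
tool_rot: [0.001, 0.02, 1.0, 0.007]
force: [-2.5, 24.5, 6.5]
width: 0.0255
ee_pos: [0.4624, 0.0684, 0.1311]
tool_rot: [0.001, 0.019, 1.0, 0.008]
force: [-1.8, 29.4, 5.3]
width: 0.0258
```

In the tool's units: 0.007 m is 1.4.

```bash
python3 inch.py '[0, 0, 0, 0, 1.4, 0, 0.015, 0, 0, 0, 0, 1.4, 0, 0.015, 0, 0, 0, 0, 1.4, 0, 0.045, 0, 0, 0, 0, 1.4, 0, 0.045, 0, 0, 0, 0, 1.4, 0, 0.045]' | sed -n 2,5p
python3 inch.py '[0, 0, 0, 0, 0, -8, 0.045, 0, 0, 0, 0, 0, -16, 0.045, 0, 0, 0, 0, 0, -24, 0.045, 0, 0, 0, -2, -6, -32, 0.045, 0, 0, 0, -4, -13, -32, 0.045]' | sed -n 2,5p
python3 inch.py '[0, 0, 0, 0, 0, 0, 0.06, 0, 0, 0, 0, 0, 0, 0.06, 0, 0, 0, 0, 0, 0, 0.06]' | sed -n 2,2p
python3 - <<'E'
from roll import *
import pickle
g=shot('wrist','x16.png');pickle.dump(g,open('w16.pkl','wb'));m=rollmask(g)
O=np.array([.5499,-.0036]);f=fr(O);ra=O-.0900*e-.0287*n
print(env.state()['ee_pos'],proj(g,[np.r_[ra+n*t,.080] for t in(-.08,0,.08)]).round(1).tolist(),proj(g,[np.r_[ra+n*t,.077] for t in(-.08,0,.08)]).round(1).tolist())
for v in(140,145,150,155): 
    u=np.flatnonzero(m[v]); s=np.split(u,np.flatnonzero(np.diff(u)>2)+1); print(v,[(int(a[0]),int(a[-1])) for a in s if len(a)>6], edges(g,v,120,500,22))
for u in(220,230,260,290,320,350,370): 
    v=np.flatnonzero(m[80:220,u])+80; s=np.split(v,np.flatnonzero(np.diff(v)>3)+1);print(u,[(int(a[0]),int(a[-1])) for a in s if len(a)>2])
E
```

```text
ee_pos: [0.4619, 0.065, 0.1302]
tool_rot: [0.001, 0.023, 1.0, 0.001]
force: [0.1, -0.2, 0.1]
width: 0.0434
ee_pos: [0.4805, 0.0023, 0.2942]
tool_rot: [0.004, 0.02, 1.0, 0.003]
force: [1.8, -0.1, -0.2]
width: 0.0447
ee_pos: [0.4776, -0.0002, 0.2891]
[0.47742941 0.00055034 0.28878848] [[212.2, 154.0], [290.6, 154.1], [369.3, 154.3]] [[213.1, 153.6], [290.9, 153.7], [368.8, 153.9]]
140 [(177, 404)] [(198, -29), (202, 80), (219, -54), (220, -28), (225, 41), (371, -38), (372, -53), (373, 49), (374, 34), (375, 25), (404, -45), (449, 25)]
145 [(177, 404)] [(198, -25), (199, -25), (201, 60), (202, 47), (218, -31), (219, -76), (228, 43), (355, 27), (372, -53), (373, -57), (375, 82), (403, -24), (404, -46), (408, 26), (440, -23)]
150 [(178, 404)] [(199, -25), (202, 103), (219, -104), (225, 38), (355, 33), (371, -28), (372, -61), (373, -28), (375, 76), (403, -24), (404, -39), (418, 27)]
155 [(179, 405)] [(199, -24), (202, 87), (203, 24), (219, -71), (221, 25), (224, 35), (355, 26), (371, -37), (372, -71), (374, 28), (375, 67), (383, -29), (386, 35), (393, 33), (399, 23), (425, 38)]
220 [(127, 181)]
230 [(134, 175)]
260 [(134, 175)]
290 [(134, 175)]
320 [(134, 175)]
350 [(134, 175)]
370 [(132, 174)]
```

```bash
python3 inch.py '[0, 0, 0.5, -2, 7, -4, 0.07, 0, 0, 1.1, -4, 14, -8, 0.07, 0, 0, 1.7, -6, 21, -12, 0.07, 0, 0, 2.3, -8, 29, -14, 0.07, 0, 0, 2.9, -10, 35, -14, 0.07]' | sed -n 2,2p
python3 inch.py '[0, 0, 3, 0, 0, 0, 0.07, 0, 0, 3, 0, 0, 0, 0.07, 0, 0, 3, 0, 0, 0, 0.07, 0, 0, 3, 0, 0, 0, 0.07, 0, 0, 3, 0, 0, 0, 0.07]' | sed -n 2,2p
python3 inch.py '[0, 0, 2, 0, 0, 0, 0.07, 0, 0, 2, 0, 0, 0, 0.07, 0, 0, 2, 0, 0, 0, 0.07, 0, 0, 2, 0, 0, 0, 0.07, 0, 0, 2, 0, 0, 0, 0.07]' | sed -n 2,2p
cat > jar.py <<'E'
from al import *
def caps(zs):
    g=shot('wrist'); h=cv2.cvtColor(g['frame'],cv2.COLOR_RGB2HSV); m=cv2.inRange(h,(0,150,60),(14,255,255))|cv2.inRange(h,(172,150,60),(180,255,255)); m[228:]=0
    print('cam',g['xyz'])
    for c in cv2.findContours(cv2.morphologyEx(m,cv2.MORPH_CLOSE,np.ones((9,9))),0,2)[0]:
        if cv2.contourArea(c)>150:
            (x,y),r=cv2.minEnclosingCircle(c); k=np.median(h[c[:,0,1].clip(0,399),c[:,0,0]],axis=0)
            el=cv2.fitEllipse(c); print('area',cv2.contourArea(c),'circ',round(x,1),round(y,1),round(r,1),'ell',np.round(el[0],1),np.round(el[1],1),'hsv',k,[plane(g,[(x,y)],z)[0][:2].round(4).tolist() for z in zs], 'dia',[round(2*r*(g['xyz'][2]-z)/329,4) for z in zs])
    return g
E
python3 - <<'E'
from jar import *
caps((.098,.108)); go((.5394,.2,.3),1.52)
E
```

```text
ee_pos: [0.5364, 0.1772, 0.3615]
ee_pos: [0.5351, 0.1737, 0.3589]
ee_pos: [0.5354, 0.1733, 0.3592]
cam [0.53938602 0.23920442 0.48288047]
area 731.5 circ 590.1 117.3 25.3 ell [591.5 116.7] [26.7 51.4] hsv [ 13.  151.   74.5] [[0.857, 0.2108], [0.8487, 0.2115]] dia [np.float64(0.0592), np.float64(0.0576)]
area 210.5 circ 326.4 88.9 19.3 ell [326.4  87.6] [36.1 38.6] hsv [ 13. 189. 207.] [[0.5496, 0.2556], [0.5493, 0.2552]] dia [np.float64(0.0452), np.float64(0.044)]
area 873.5 circ 465.0 20.3 29.2 ell [458.1  23.8] [29.4 55.9] hsv [ 10.  179.5 155.5] [[0.7021, 0.3198], [0.6979, 0.3177]] dia [np.float64(0.0684), np.float64(0.0666)]
area 895.5 circ 315.5 5.9 21.3 ell [315.8   3.6] [41.3 46.4] hsv [  3.  198.5 147. ] [[0.5419, 0.3409], [0.5418, 0.3382]] dia [np.float64(0.0499), np.float64(0.0486)]
pos [0.5356 0.1731 0.3594] yaw 1.5194 w 0.0695 F [ 0.4 -0.1 -0.8]
rot [ 0.0005 -0.0022 -0.0006] shift [0.027  0.0024 0.0595]
```

In the tool's units: 0.15 m is 30, 0.07 m is 14.

```bash
python3 inch.py '[0, 0, 0, 7, 1.2, 2, 0.07, 0, 0, 0, 14, 2.4, 6, 0.07, 0, 0, 0, 16.4, 3.5, 14, 0.07, 0, 0, 0, 16.4, 3.5, 22, 0.07, 0, 0, 0, 16.4, 3.5, 30, 0.07]' | sed -n 2,2p
python3 inch.py '[0, 0, 0, 0, 0, 6, 0.07, 0, 0, 0, 0, 0, 12, 0.07, 0, 0, 0, 0, 0, 12, 0.07, 0, 0, 0, 0, 0, 12, 0.07]' | sed -n 2,2p
python3 - <<'E'
from jar import *
caps((.098,.108)); go((.549,.2555,.083),1.52)
E
```

```text
ee_pos: [0.5582, 0.2554, 0.2083]
ee_pos: [0.5577, 0.2537, 0.1497]
cam [0.56190521 0.31958287 0.27340318]
area 885.0 circ 303.8 213.3 38.6 ell [303.5 212.8] [68.8 72.6] hsv [ 12. 211. 121.] [[0.5506, 0.2609], [0.5512, 0.2642]] dia [np.float64(0.0412), np.float64(0.0389)]
area 568.5 circ 582.5 116.5 26.7 ell [578.2 111.6] [17.9 50.7] hsv [  4. 156. 143.] [[0.702, 0.307], [0.694, 0.3078]] dia [np.float64(0.0285), np.float64(0.0269)]
area 2794.0 circ 557.0 45.0 64.4 ell [545.4  40.8] [ 34.4 130.7] hsv [  7.5 156.   90. ] [[0.6836, 0.3432], [0.6767, 0.3418]] dia [np.float64(0.0686), np.float64(0.0647)]
area 7077.5 circ 279.7 50.7 51.6 ell [276.6  52.6] [ 89.8 100.3] hsv [  4. 204. 138.] [[0.544, 0.3466], [0.545, 0.345]] dia [np.float64(0.055), np.float64(0.0519)]
pos [0.559  0.2539 0.1515] yaw 1.5163 w 0.0701 F [-0.6  0.2  0.2]
rot [ 0.0022 -0.0033 -0.0037] shift [ 0.0009 -0.0102  0.0684]
```

In the tool's units: -0.009 m is -1.8, 0.069 m is 13.8.

```bash
python3 inch.py '[0, 0, 0, 0.2, -1.8, 2, 0.07, 0, 0, 0, 0.2, -1.8, 7, 0.07, 0, 0, 0, 0.2, -1.8, 12, 0.07, 0, 0, 0, 0.2, -1.8, 13.8, 0.07, 0, 0, 0, 0.2, -1.8, 13.8, 0.07]' | sed -n 2,4p
python3 inch.py '[0, 0, 0, 0, 0, 0, 0.07, 0, 0, 0, 0, 0, 0, 0.05, 0, 0, 0, 0, 0, 0, 0.03, 0, 0, 0, 0, 0, 0, 0.03, 0, 0, 0, 0, 0, 0, 0.03]' 20
python3 inch.py '[0, 0, 0, 0, 0, 0, 0.03, 0, 0, 0, 0, 0, 0, 0.03, 0, 0, 0, 0, 0, -4, 0.03, 0, 0, 0, 0, 0, -10, 0.03, 0, 0, 0, 0, 0, -18, 0.03]'
```

```text
ee_pos: [0.5496, 0.2558, 0.0815]
tool_rot: [-0.001, 0.726, 0.687, 0.001]
force: [0.0, 0.1, 0.4]
t: 51.55
ee_pos: [0.5502, 0.2558, 0.0822]
tool_rot: [-0.0, 0.727, 0.687, 0.002]
force: [0.5, 0.1, -0.4]
width: 0.0456
finger_force: 0.0
t: 51.97
ee_pos: [0.5477, 0.2547, 0.1701]
tool_rot: [-0.001, 0.727, 0.687, -0.001]
force: [-0.1, 1.2, -0.8]
width: 0.0425
finger_force: 19.4
```

The manual's scale: shifts go in units of 5 mm and turns go in units of 0.2 rad. Converting my numbers, -0.12 m is -24, -0.08 m is -16.

```bash
python3 inch.py '[0, 0, 0, 0, 0, -8, 0.03, 0, 0, 0, 0, 0, -16, 0.03, 0, 0, 0, 0, 0, -24, 0.03, 0, 0, 0, 0, 0, -24, 0.03]' | sed -n 2,2p
python3 -c "
from h import *
go((.567,-.048,.29),1.52)"
```

```text
ee_pos: [0.553, 0.2549, 0.2989]
pos [0.553  0.2549 0.2989] yaw 1.5142 w 0.0425 F [ 1.4  0.5 -0.6]
rot [ 0.0116 -0.0084 -0.0059] shift [-0.3017  0.031   0.0067]
```

```bash
for i in 1 2; do python3 inch.py '[0, 0, 0, -5, 0.6, 0, 0.03, 0, 0, 0, -12, 1.2, 0, 0.03, 0, 0, 0, -19, 1.8, 0, 0.03, 0, 0, 0, -26, 2.4, 0, 0.03, 0, 0, 0, -30, 2.9, 0, 0.03]' | sed -n 2,2p; done
python3 inch.py '[0, 0, 0, 0, 0, 0, 0.03, 0, 0, 0, 0, 0, 0, 0.03, 0, 0, 0, 0, 0, 0, 0.03]' | sed -n 2,2p
python3 -c "
from h import *
go((.567,-.048,.26),1.52)"
```

```text
ee_pos: [0.5549, 0.0997, 0.291]
ee_pos: [0.5606, -0.0508, 0.2906]
ee_pos: [0.5615, -0.045, 0.2901]
pos [ 0.5615 -0.045   0.2901] yaw 1.5159 w 0.0428 F [-0.2 -0.5 -0.7]
rot [ 0.0009 -0.0039 -0.0041] shift [-0.0028  0.0056  0.0301]
```

In the tool's units: 0.033 m is 6.6, 0.025 m is 5.

```bash
python3 inch.py '[0, 0, 0, -0.6, 1.2, 2, 0.03, 0, 0, 0, -0.6, 1.2, 5, 0.03, 0, 0, 0, -0.6, 1.2, 6.6, 0.03, 0, 0, 0, -0.6, 1.2, 6.6, 0.03, 0, 0, 0, -0.6, 1.2, 6.6, 0.03]' | sed -n 2,4p
for i in 1 2 3; do python3 inch.py '[0, 0, 0, 0, 0, 0.2, 0.03, 0, 0, 0, 0, 0, 0.4, 0.03, 0, 0, 0, 0, 0, 0.4, 0.03]' | sed -n 2,4p; done
```

```text
ee_pos: [0.5673, -0.0488, 0.2569]
tool_rot: [-0.001, 0.726, 0.687, 0.001]
force: [0.3, -0.6, -0.3]
ee_pos: [0.5676, -0.0494, 0.2558]
tool_rot: [-0.0, 0.727, 0.687, 0.002]
force: [-0.6, 0.2, -0.8]
ee_pos: [0.5674, -0.0494, 0.2535]
tool_rot: [-0.001, 0.727, 0.687, 0.002]
force: [-0.2, -0.4, -1.2]
ee_pos: [0.5674, -0.0495, 0.2518]
tool_rot: [-0.001, 0.727, 0.687, 0.002]
force: [-2.2, 0.1, 3.2]
```

In the tool's units: 0.2 m is 40, 0.16 m is 32.

```bash
python3 inch.py '[0, 0, 0, 0, 0, 0, 0.046, 0, 0, 0, 0, 0, 0, 0.055, 0, 0, 0, 0, 0, 0, 0.065, 0, 0, 0, 0, 0, 0, 0.065, 0, 0, 0, 0, 0, 0, 0.065]' | sed -n 2,5p
python3 inch.py '[0, 0, 0, 0, 0, -4, 0.065, 0, 0, 0, 0, 0, -10, 0.065, 0, 0, 0, 0, 0, -16, 0.065, 0, 0, 0, 6, 0, -20, 0.065, 0, 0, 0, 14, 0, -20, 0.07]' | sed -n 2,2p
python3 inch.py '[0, 0, 0, 8, -0.6, 0, 0.07, 0, 0, 0, 16, -1.2, 0, 0.07, 0, 0, 0, 24, -2, 0, 0.07, 0, 0, 0, 32, -2.8, 0, 0.07, 0, 0, 0, 40, -3.6, 0, 0.07]' | sed -n 2,2p
python3 - <<'E'
from jar import *
caps((.108,)); go((.545,.344,.2),1.52)
E
```

```text
ee_pos: [0.5675, -0.0494, 0.2515]
tool_rot: [-0.0, 0.727, 0.687, 0.002]
force: [0.2, -0.1, 0.4]
width: 0.065
ee_pos: [0.5729, 0.0161, 0.3567]
ee_pos: [0.5639, 0.223, 0.3525]
cam [0.56786853 0.2886859  0.47626805]
area 743.5 circ 626.1 161.0 23.8 ell [600.5 169.7] [54.4 74.9] hsv [ 14. 156.  72.] [[0.9249, 0.209]] dia [np.float64(0.0533)]
area 429.0 circ 564.5 144.5 25.9 ell [563.3 146.5] [17.2 49.6] hsv [ 13. 152.  71.] [[0.8467, 0.2318]] dia [np.float64(0.0581)]
area 1383.5 circ 291.7 51.7 22.4 ell [291.1  51.5] [40.4 44. ] hsv [  4. 185. 194.] [[0.5438, 0.3443]] dia [np.float64(0.0502)]
area 564.5 circ 442.0 56.6 28.3 ell [447.7  54.9] [53.7 61.6] hsv [  8.  171.5 147.5] [[0.7016, 0.3315]] dia [np.float64(0.0633)]
pos [0.5627 0.2338 0.3513] yaw 1.5273 w 0.07 F [0.  7.7 0.2]
rot [-0.     -0.0074  0.0073] shift [ 0.1082 -0.0225  0.1521]
```

In the tool's units: 0.15 m is 30, 0.12 m is 24.

```bash
python3 inch.py '[0, 0, 0, 7, -1.2, 4, 0.07, 0, 0, 0, 14, -2.4, 10, 0.07, 0, 0, 0, 20, -3.6, 16, 0.07, 0, 0, 0, 20, -4, 24, 0.07, 0, 0, 0, 20, -4, 30, 0.07]' | sed -n 2,2p
python3 inch.py '[0, 0, 0, 0, 0, 0, 0.07, 0, 0, 0, 0, 0, 0, 0.07, 0, 0, 0, 0, 0, 0, 0.07, 0, 0, 0, 0, 0, 0, 0.07]' | sed -n 2,2p
python3 - <<'E'
from jar import *
caps((.108,)); go((.5438,.3443,.091),1.52)
E
```

```text
ee_pos: [0.5485, 0.3255, 0.1997]
ee_pos: [0.5521, 0.3219, 0.2055]
cam [0.55570829 0.38745883 0.32942982]
area 346.5 circ 506.5 190.0 20.7 ell [506.4 184.2] [16.9 41.6] hsv [  4.  162.5 145.5] [[0.6864, 0.3231]] dia [np.float64(0.0278)]
area 3139.5 circ 300.8 168.0 33.2 ell [301.7 168.2] [61.4 65.3] hsv [  4.5 213.  173. ] [[0.5427, 0.3469]] dia [np.float64(0.0447)]
pos [0.5519 0.3221 0.2053] yaw 1.514 w 0.0697 F [ 0.  -0.5  0.4]
rot [ 0.005  -0.0054 -0.006 ] shift [ 0.0211 -0.0099  0.1144]
```

In the tool's units: 0.0225 m is 4.5, 0.114 m is 22.8.

```bash
python3 inch.py '[0, 0, 0, 4.5, -2, 4, 0.07, 0, 0, 0, 4.5, -2, 10, 0.07, 0, 0, 0, 4.5, -2, 16, 0.07, 0, 0, 0, 4.5, -2, 21, 0.07, 0, 0, 0, 4.5, -2, 22.8, 0.07]' | sed -n 2,4p
python3 inch.py '[0, 0, 0, 0, 0, 0, 0.07, 0, 0, 0, 0, 0, 0, 0.07, 0, 0, 0, 0, 0, 0, 0.03, 0, 0, 0, 0, 0, 0, 0.03, 0, 0, 0, 0, 0, 0, 0.03]' 20
python3 inch.py '[0, 0, 0, 0, 0, 0, 0.03, 0, 0, 0, 0, 0, 0, 0.03, 0, 0, 0, 0, 0, 0, 0.03, 0, 0, 0, 0, 0, -4, 0.03, 0, 0, 0, 0, 0, -10, 0.03]'
```

```text
ee_pos: [0.5407, 0.3455, 0.0869]
tool_rot: [-0.001, 0.726, 0.687, 0.001]
force: [-1.1, 0.5, -0.1]
t: 57.48
ee_pos: [0.5426, 0.346, 0.0902]
tool_rot: [-0.0, 0.727, 0.687, 0.003]
force: [-0.2, -0.6, 0.2]
width: 0.052
finger_force: 0.0
t: 57.9
ee_pos: [0.5394, 0.3447, 0.1364]
tool_rot: [-0.001, 0.727, 0.687, -0.001]
force: [-0.2, 0.9, -0.8]
width: 0.044
finger_force: 20.0
```

```bash
python3 inch.py '[0, 0, 0, 0, 0, -8, 0.03, 0, 0, 0, 0, 0, -16, 0.03, 0, 0, 0, 0, 0, -24, 0.03, 0, 0, 0, 0, 0, -32, 0.03, 0, 0, 0, 0, 0, -33, 0.03]' | sed -n 2,2p
python3 inch.py '[0, 0, 0, -5, 0.8, 0, 0.03, 0, 0, 0, -12, 1.6, 0, 0.03, 0, 0, 0, -19, 2.4, 0, 0.03, 0, 0, 0, -26, 3.2, 0, 0.03, 0, 0, 0, -30, 4, 0, 0.03]' | sed -n 2,2p
python3 inch.py '[0, 0, 0, 0, 0, 0, 0.03, 0, 0, 0, 0, 0, 0, 0.03]' | sed -n 2,2p
python3 -c "
from h import *
go((.5715,.0418,.30),1.52)"
```

```text
ee_pos: [0.5442, 0.3452, 0.3108]
ee_pos: [0.5524, 0.1894, 0.3029]
ee_pos: [0.5528, 0.1929, 0.303]
pos [0.5528 0.1929 0.303 ] yaw 1.5121 w 0.0439 F [ 0.4  0.8 -0.6]
rot [ 0.0009 -0.0034 -0.0079] shift [-0.1497  0.0276  0.0025]
```

In the tool's units: -0.15 m is -30, -0.13 m is -26, -0.008 rad is -0.04.

```bash
python3 inch.py '[0, 0, -0.04, -5, 1, 0, 0.03, 0, 0, -0.04, -12, 2, 0, 0.03, 0, 0, -0.04, -19, 3.4, 0, 0.03, 0, 0, -0.04, -26, 4.6, 0, 0.03, 0, 0, -0.04, -30, 5.52, 0, 0.03]' | sed -n 2,2p
python3 inch.py '[0, 0, 0, 0, 0, 0, 0.03, 0, 0, 0, 0, 0, 0, 0.03, 0, 0, 0, 0, 0, 0, 0.03]' | sed -n 2,2p
python3 -c "
from h import *
go((.5715,.0418,.266),1.52)"
```

```text
ee_pos: [0.572, 0.0402, 0.3027]
ee_pos: [0.5722, 0.0451, 0.3022]
pos [0.5722 0.0451 0.3022] yaw 1.5256 w 0.0436 F [ 0.5  0.3 -1.4]
rot [ 0.0007 -0.0039  0.0056] shift [-0.0035 -0.0005  0.0362]
```

```bash
python3 inch.py '[0, 0, 0, 0, 0, 2.4, 0.03, 0, 0, 0, 0, 0, 5.6, 0.03, 0, 0, 0, 0, 0, 7.4, 0.03, 0, 0, 0, 0, 0, 7.4, 0.03, 0, 0, 0, 0, 0, 7.4, 0.03]' | sed -n 2,4p
for i in 1 2 3; do python3 inch.py '[0, 0, 0, 0, 0, 0.2, 0.03, 0, 0, 0, 0, 0, 0.4, 0.03, 0, 0, 0, 0, 0, 0.4, 0.03]' | sed -n 2,4p; done
```

```text
ee_pos: [0.5718, 0.0437, 0.2651]
tool_rot: [-0.001, 0.723, 0.69, 0.001]
force: [-0.1, -0.6, -0.7]
ee_pos: [0.5725, 0.0429, 0.2642]
tool_rot: [-0.0, 0.724, 0.69, 0.002]
force: [1.0, 0.9, -1.0]
ee_pos: [0.5722, 0.043, 0.2618]
tool_rot: [-0.001, 0.724, 0.69, 0.002]
force: [0.3, -0.1, -1.7]
ee_pos: [0.5721, 0.043, 0.2596]
tool_rot: [-0.001, 0.724, 0.69, 0.002]
force: [0.4, -0.1, -1.2]
```

In the tool's units: 0.001 m is 0.2, 0.0005 m is 0.1.

```bash
python3 inch.py '[0, 0, 0, 0, 0, 0.1, 0.03, 0, 0, 0, 0, 0, 0.2, 0.03, 0, 0, 0, 0, 0, 0.2, 0.03]' | sed -n 2,4p
```

```text
ee_pos: [0.5722, 0.0429, 0.2592]
tool_rot: [-0.001, 0.724, 0.69, 0.002]
force: [-2.2, -0.1, 3.9]
```

```bash
python3 inch.py '[0, 0, 0, 0, 0, 0, 0.046, 0, 0, 0, 0, 0, 0, 0.055, 0, 0, 0, 0, 0, 0, 0.065, 0, 0, 0, 0, 0, 0, 0.065, 0, 0, 0, 0, 0, 0, 0.065]' | sed -n 2,5p
python3 inch.py '[0, 0, 0, 0, 0, -4, 0.065, 0, 0, 0, 0, 0, -10, 0.065, 0, 0, 0, 0, 0, -16, 0.065, 0, 0, 0, -6, 0, -24, 0.065, 0, 0, 0, -14, 0, -32, 0.065]' | sed -n 2,2p
python3 inch.py '[0, 0, 0, -8, -2, 0, 0.065, 0, 0, 0, -16, -4, 0, 0.065, 0, 0, 0, -20, -6, 0, 0.065, 0, 0, 0, -20, -6, 0, 0.065]' | sed -n 2,2p
python3 inch.py '[0, 0, 0, 0, 0, 0, 0.065, 0, 0, 0, 0, 0, 0, 0.065, 0, 0, 0, 0, 0, 0, 0.065]' | sed -n 2,2p
python3 - <<'E'
from jar import *
import pickle
g=caps((.267,.277)); s=shot('scene','s20.png'); pickle.dump((g,s),open('w20.pkl','wb'))
# shelf front/back edge and ends: expected corners in wrist view
C=np.array([.5692,-.0031]); P=[np.r_[C+e*a+n*b,.169] for a in(-.03,.03) for b in(-.1,.1)]
print(proj(g,P).round(0).tolist())
for v in(60,80,100,120,140,160): print(v,edges(g,v,230,460,30))
E
```

```text
ee_pos: [0.5723, 0.043, 0.2588]
tool_rot: [-0.0, 0.724, 0.69, 0.002]
force: [-0.3, 0.5, -0.1]
width: 0.0651
ee_pos: [0.5697, -0.0097, 0.4035]
ee_pos: [0.5318, -0.1161, 0.4026]
ee_pos: [0.5353, -0.1081, 0.4013]
cam [ 0.53862863 -0.04232123  0.52512222]
area 2995.5 circ 525.5 44.5 46.8 ell [518.1  48.7] [65.2 84.5] hsv [  2.  201.5  95. ] [[0.6941, -0.0047], [0.6881, -0.0062]] dia [np.float64(0.0735), np.float64(0.0706)]
area 720.5 circ 353.0 1.0 27.0 ell [353.3 -13.2] [59.1 64. ] hsv [  3.  188.  105.5] [[0.5668, 0.0284], [0.5657, 0.0256]] dia [np.float64(0.0424), np.float64(0.0408)]
[[316.0, 161.0], [317.0, -47.0], [371.0, 161.0], [380.0, -46.0]]
60 [(235, -37), (376, -39)]
80 [(236, -41), (374, 36), (400, -45)]
100 [(237, -31), (322, -41), (324, 36), (356, 65), (361, -43), (362, -44), (375, 47), (388, -38)]
120 [(322, -44), (351, 33), (352, 39), (364, -35), (365, -50), (375, -32), (379, -31), (409, 84)]
140 [(292, 38), (312, 38), (342, -33), (371, -49), (372, -35), (373, 69), (380, 36), (400, -33), (401, -51), (407, 66), (456, -36), (457, -63)]
160 [(407, 43), (458, -35), (459, -55)]
```

```bash
python3 inch.py '[0, 0, 0, -8, 0, 0, 0.065, 0, 0, 0, -16, 0, 0, 0.065, 0, 0, 0, -20, 0, 0, 0.065, 0, 0, 0, -20, 0, 0, 0.065, 0, 0, 0, -20, 0, 0, 0.065]' | sed -n 2,2p
python3 - <<'E'
from jar import *
import pickle
def blobs(g,nm,hi):
    h=cv2.cvtColor(g['frame'],cv2.COLOR_RGB2HSV); m=cv2.inRange(h,(0,140,90),(17,255,255))|cv2.inRange(h,(172,140,90),(180,255,255))
    if hi: m[228:]=0
    E=proj(g,[(.5675,-.0494,.267),(.5675,-.0494,.255),(.5722,.043,.277),(.5722,.043,.265)]);print(nm,E.round(0).tolist())
    for c in cv2.findContours(m,0,2)[0]:
        if cv2.contourArea(c)>40:
            x,y,w,hh=cv2.boundingRect(c)
            if min(np.hypot(*(E-[x+w/2,y+hh/2]).T))<40: print('  ',(x,y,w,hh),cv2.contourArea(c))
g=shot('wrist'); s=shot('scene'); blobs(s,'scene',0); blobs(g,'wrist',1)
# jar body verticality in scene: base points
print(proj(s,[(.5675,-.0494,.17),(.5722,.043,.17)]).round(0).tolist())
C=np.array([.5692,-.0031]); P=[np.r_[C+e*a+n*b,.169] for a in(-.03,.03) for b in(-.1,.1)]
print(proj(g,P).round(0).tolist()); q=g['frame'].astype(int)
h=cv2.cvtColor(g['frame'],cv2.COLOR_RGB2HSV); w=cv2.inRange(h,(8,70,60),(30,255,255))
for v in(30,60,90,110,120): u=np.flatnonzero(w[v,250:430])+250; ss=np.split(u,np.flatnonzero(np.diff(u)>2)+1); print(v,[(int(a[0]),int(a[-1])) for a in ss if len(a)>3])
E
```

```text
ee_pos: [0.5299, -0.2101, 0.4011]
scene [[310.0, 161.0], [310.0, 165.0], [301.0, 177.0], [301.0, 181.0]]
   (296, 174, 17, 16) 189.0
   (305, 158, 15, 16) 153.0
wrist [[360.0, -38.0], [358.0, -31.0], [366.0, -208.0], [363.0, -192.0]]
   (335, 0, 32, 5) 89.0
[[310.0, 187.0], [302.0, 207.0]]
[[316.0, 61.0], [317.0, -172.0], [375.0, 62.0], [384.0, -172.0]]
30 [(278, 304), (318, 376)]
60 [(272, 382)]
90 [(277, 410)]
110 [(288, 408)]
120 []
```

```bash
python3 -c "
from h import *
print(env.finish_job(), env.state()['t'])"
```

```text
the job is handed in; nothing more can be done
the job is handed in; nothing more can be done
```

The job is handed in, with no verdict returned: both arms are hooked and seated, the shelf lies across them with both jars on it (only two were present), and the roll is loaded with the tailstock pushed to its stop; camera and force checks agreed, but I did not measure the roll's 3 mm lift off its rests directly.

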